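# Pack the finished mould parts in their transport box

## Task

Pack the three finished parts tightly into the blue transport box: the aluminium insert bar flat on the floor in its long slot (marks up), the white jar with the red lid upright in the pocket beside it, and the copper core, now leaning in the green rest, standing foot down in the bore of the black block. Set each part all the way down on the box floor without dropping it, let go, and leave everything else on the bench where it stands.

Things in the scene. Friction and masses are not known exactly. Their poses are not given: they have to be found in the camera images.
- box: blue open box, fixed, outside 120 (x) x 136 (y) mm, walls 5 thick, 36 high, floor 5 thick; inside 110 x 126. Origin: centre of underside, z up, white tab on the -x side. A black bored block, 64 (x) x 56 (y) x 30 high, fills the inner +x +y corner. Left: a slot 46 x 126 along the -x wall for the bar and, beside the block, a jar pocket 70 in y, 64 to 70 in x (70 if the bar touches the -x wall)
- bar_place (a point): point on the box's inner floor in the middle of the slot for the bar, at x -32, y 0 mm of the box; the slot runs along the box's y
- jar_place (a point): point on the box's inner floor about where the jar's centre goes, at x +21, y -28 mm of the box
- bore (a point): centre of the mouth of the black block's bore, on its top face 30 mm above the box's inner floor, at x +23, y +35 mm of the box; bore 38 mm, through to the inner floor, mouth chamfered 3 mm
- bar: aluminium mould insert bar, 40 mm (its x) x 120 mm (its y) x 60 mm tall, edges rounded 3 mm, dark cavity marks on its top face. Origin at the centre of its underside, z up. About 0.5 kg
- jar: white round jar of polishing paste with red screw lid (part of one straight cylinder), 64 mm across, 95 mm tall, bottom edge bevelled 4 mm. Origin at the centre of its underside, z up. About 0.3 kg
- core: round copper mould core, 34 mm across, 150 mm long, foot bevelled 4 mm, dark ring line 28 mm above the foot, dark dot on the head. Origin at the centre of its foot face, z along its axis to the head. At the start it lies in the green rest, axis 40 degrees from vertical, head up and leaning to the rest's -x. About 0.4 kg
- rest: green sloping rest on a dark steel base plate 120 (x) x 70 (y) x 10 mm, fixed to the table. Origin at the centre of the underside of its base, z up. Its trough (two side rails 54 mm over the outside, rising to 5 mm past the core's axis) holds the lowest 80 mm of the core, a 22 mm wide tongue under it up to 95 mm; the rest of the core stands free
- seat (a point): where the core's foot centre rests in the green rest: x +35, z +32 mm of the rest's frame
- tin: bystander, leave it where it is: short yellow tin, 48 mm across, 50 mm tall. Origin at the centre of its underside
- blank: bystander, leave it where it is: dark steel unfinished block 70 x 40 x 35 mm tall. Origin at the centre of its underside
- cork: bystander, leave it where it is: cork polishing block 80 x 50 x 28 mm tall. Origin at the centre of its underside
- mug: bystander, leave it where it is: white mug, 80 mm across, 90 mm tall, handle to its +y. Origin at the centre of its underside
- oil: bystander, leave it where it is: green glass oil bottle, 60 mm across, 170 mm tall. Origin at the centre of its underside
- can: bystander, leave it where it is: blue can, 66 mm across, 115 mm tall. Origin at the centre of its underside
- brush: bystander, leave it where it is: brush lying along its x, about 200 mm long. Origin at the centre of its underside
- driver: bystander, leave it where it is: screwdriver lying along its x, about 200 mm long. Origin at the centre of its underside

How it is judged (in metres and radians):
At the end, for the whole second after the job is handed in: All at rest on the box floor (within 5 mm; core 6): bar marks up in its slot, within 6 mm of its middle, tilt under 4 deg; jar lid up in its pocket, centre at box x 12 to 26, y -34 to -22 mm, tilt under 4.5 deg; core foot down, within 6 mm of the bore centre, leaning under 9.7 deg (x of bar in the frame of box between -0.038 and -0.026 m and y of bar in the frame of box between -0.006 and 0.006 m and z of bar in the frame of box between 0.001 and 0.01 m and angle between bar's own z axis and vertical below 0.07 rad and x of jar in the frame of box between 0.012 and 0.026 m and y of jar in the frame of box between -0.034 and -0.022 m and z of jar in the frame of box between 0.001 and 0.01 m and angle between jar's own z axis and vertical below 0.08 rad and horizontal distance between core and bore below 0.006 m and z of core in the frame of box between 0.001 and 0.011 m and angle between core's own z axis and vertical below 0.17 rad and linear speed of each of bar, jar, core below 0.02 m/s and angular speed of each of bar, jar, core below 0.2 rad/s); the robot touches nothing.
It fails at once if a bystander (tin, steel block, cork, mug, oil bottle, can, brush or screwdriver) is moved more than 25 mm (distance of any of tin, blank, cork, mug, oil, can, brush, driver from where it was at the start of the episode above 0.025 m).
It fails at once if the bar is dropped: it falls at over 0.6 m/s (about 20 mm of free fall) with no finger on it (linear speed of bar above 0.6 m/s and contact force between the fingers and bar below 0.1 N).
It fails at once if the jar is dropped: it falls at over 0.6 m/s (about 20 mm of free fall) with no finger on it (linear speed of jar above 0.6 m/s and contact force between the fingers and jar below 0.1 N).
It fails at once if the core is dropped: it falls at over 0.6 m/s (about 20 mm of free fall) with no finger on it (linear speed of core above 0.6 m/s and contact force between the fingers and core below 0.1 N).
It also fails if it takes over 72 s, if anything falls off the work surface, if the arm or the gripper's body presses on something with over 40 N, if the wrist force passes 120 N, or if a joint passes its speed limit or range.

## Robot

A 6-joint arm with a two-finger parallel gripper is mounted at the origin on the work surface. World frame = base frame: x ahead of the robot, y to its left, z up, the work surface at z = 0. Lengths are in mm, angles in rad, forces in N, time in s.
With the tool pointing down it reaches from about 275 to 750 mm from the base axis. Payload 10.2 kg.
Tool frame: the origin (TCP) lies between the finger pads; the fingertips stand 25 mm ahead of it and the grasp point (between the pads) lies 6 mm ahead of it; z points along the fingers, y is the line along which they close (so a half turn about z gives the same grasp; the last joint's range is limited). The gripper opens to 85 mm and grips with 20 to 120 N. Pads are 22 mm wide; open, the fingers measure 114 mm over their backs; the gripper's body (76 mm by 85 mm) begins 54 mm behind the grasp point. The pads swing forward as they close: fully open they stand 13 mm farther back than shut.
Start: joints at [-1.477, 0.313, 1.498, -0, 1.331, -0.223], TCP at [163.539, -498.885, 256.294] pointing down, gripper open.
Joint ranges: [-2.94, 2.94], [-0.97, 2.17], [0.19, 2.56], [-1.23, 4.37], [0.02, 3.11], [-2.88, 2.88]. Speed limits (rad/s): [2.39, 2.39, 3.01, 3.14, 3.14, 3.14].

## Interface

Orientations are given as a unit quaternion [w, x, y, z].
In Python, from rig import ctrl, eyes, finish_job gives the robot as it stands.
- The arm moves only by the tool step_arm, never from a script. Its argument "increments" is a list of rows, each an object of numbers: "dx", "dy", "dz": the shift along the tool's x, y, z in units of 25 mm (1.0 is 25 mm); "wx", "wy", "wz": the turn, a rotation vector about the tool's x, y, z in units of 6 degrees (1.0 is 6 degrees). A call has 1 to 5 rows; each row shifts and turns the commanded pose from where the row before left it, along the tool's axes as they then stand; what a row does not reach is not made up. A row lasts 1/10 s, in which the tool goes at most 50 mm and 8.59 degrees, less where a joint would pass 70% of its speed; a pose out of reach is approached as far as the arm can. A call is refused whole if a number of a shift passes 1 or a number of a turn 1, either way. A call with a gripper value outside its range is refused whole. "fingers" is the finger opening in mm, from 0 to 85.4, set as the call begins (left out, the last holds). The fingers move at their own pace and stop on an object; "squeeze" is the grip in N (left out, the last holds). Time passes only in rows, so rows that do not move let the fingers close. It gives the time, the measured TCP pose, the force, the opening and the grip force at its end, in the units of the state.
- ctrl.sense(): the state, without advancing time (a new reading comes with each control period).
- eyes.capture(name): name is "scene" or "side" or "wrist"; returns a dict with "frame" (480x640x3 uint8, blue, green, red), "fx", "fy", "cx", "cy" (pixels), "R" (3x3) and "t" (3): a world point X has camera coordinates R X + t; the wrist camera has in their place "tool_from_camera" (4x4, takes a point from camera to tool coordinates, whose origin is the TCP and whose axes are the flange's). Camera axes: x right, y down, z forward; pixel columns grow to the right and rows downward; lengths in mm; the calibration is good to about 2 mm. A picture is of the moment at which its call begins: read the wrist's pose just before it. There is no depth.
- finish_job(): hands the job in; it is judged then, once.
Trained networks look in the newest picture that a camera, given by its name, has taken for a name from the list of things; names that differ only in an ending like _2 or _b are one class to them, and where a whole thing is asked for, a point or a joint stands for the part that bears it (a point fixed in the world has none). Each returns a list of dicts, best first, with "p" (0 to 1); they miss things now and then, are a little off and sometimes report something else, mostly with a low value. They report only what shows in the picture. A call takes as long as a camera call.
- eyes.cut_out(camera, label): "mask" (480x640 bool, what is visible of it).
- eyes.landmark_of(camera, label): "point" ([x, y, z] in mm, in the coordinates of the camera as it stood for that picture, good to about 4 mm: a listed point, or the origin of a listed thing).
The state is a dict: "time_s": time; "joints": joint angles; "dq": joint speeds; "tau": joint torques, N m; "eef_pos": TCP position; "ee_rot": TCP orientation; "force": force on the tool from outside, world axes, zero at the start; "wrist_torque": the same for the moment, N m; "grip_width": opening from 0.0 (shut) to 1.0 (fully open); "grip_force": force on a finger pad.
Only numpy, scipy, OpenCV 4.12 (cv2) and the standard library are available. Lean on these libraries where they do the work, as an engineer would, in place of code of your own. Each camera call takes 0.05 s, during which the arm holds its last target. There are 200 camera calls.

## Working session

There is one attempt and no reset: what is moved stays moved. The work goes in short steps, Python scripts to look and compute and a tool call to move; the robot and the scene stay as the last step left them, time stands still between calls to the robot, and variables do not carry over. Pictures are saved under pics/ and viewed, at most 10 in all, crops included, and the job is handed in when it is done.

Besides the shell and the picture viewer there is one more tool, called after ">>>" as name(argument=value, ...) on one line, values as JSON. step_arm: Moves the arm, as the interface text tells. Its arguments: {"type":"object","properties":{"increments":{"type":"array"},"fingers":{"type":"number"},"squeeze":{"type":"number"}},"required":["increments"]}

```bash
ls; mkdir -p pics
cat > h.py <<'E'
import numpy as np,cv2
from rig import ctrl,eyes,finish_job
from scipy.spatial.transform import Rotation as Ro
def pose():
    s=ctrl.sense();q=s["ee_rot"];T=np.eye(4);T[:3,:3]=Ro.from_quat([q[1],q[2],q[3],q[0]]).as_matrix();T[:3,3]=s["eef_pos"];return T
def lm(cam,c,l,T=None):
    r=eyes.landmark_of(cam,l)
    out=[]
    for d in r[:2]:
        p=np.array(d["point"],float)
        if cam=="wrist":
            w=(T@np.array(c["tool_from_camera"])@np.r_[p,1])[:3]
        else: w=np.array(c["R"]).T@(p-np.array(c["t"]))
        out.append((np.round(w,1).tolist(),round(d["p"],2)))
    return out
E
python3 - <<'E'
from h import *
s=ctrl.sense();print(s)
for cam in ["scene","side"]:
    c=eyes.capture(cam);cv2.imwrite(f"pics/{cam}0.png",c["frame"]);print(cam,c["fx"],c["cx"],c["cy"],np.round(-np.array(c["R"]).T@c["t"]),np.round(c["R"],3).tolist())
    for l in "box bar_place jar_place bore bar jar core rest seat tin blank cork mug oil can brush driver".split(): print(l,lm(cam,c,l))
E
```

```text
pics
{'time_s': 0.0, 'joints': array([-1.47737972e+00,  3.13431671e-01,  1.49848171e+00, -1.90073387e-05,
        1.33101570e+00, -2.23399218e-01]), 'dq': array([ 0.00038703, -0.00072593,  0.0005513 , -0.00019273, -0.00136366,
       -0.00017286]), 'tau': array([ 8.13736006e-04, -4.12263787e+01, -2.59748018e+01, -1.00664781e-04,
        4.02790611e-03,  2.84350484e-06]), 'eef_pos': array([ 163.5208708 , -498.62510378,  255.72764356]), 'ee_rot': array([-6.67403903e-04,  9.87479103e-01,  1.57748452e-01,  3.41868377e-05]), 'force': array([-0.33300618, -0.34142867, -1.35724523]), 'wrist_torque': array([0.01759035, 0.06585135, 0.02891014]), 'grip_force': 0.0, 'grip_width': 1.0004225944809197}
scene 596.8021103153474 314.2545794902068 247.9927168776656 [1237.  -99. 1084.] [[0.181, 0.983, -0.009], [0.823, -0.156, -0.546], [-0.538, 0.091, -0.838]]
box [([596.0, -98.0, -1.3], 0.89), ([571.6, -114.8, -0.4], 0.75)]
bar_place [([569.8, -117.1, 0.9], 0.56), ([767.7, -231.0, 1.8], 0.43)]
jar_place [([628.5, -112.9, 3.1], 0.77), ([673.2, 422.7, 0.6], 0.58)]
bore [([600.1, -55.3, 34.2], 0.62), ([628
[... 765 characters left out ...]
[592.4, -98.2, 2.4], 0.83), ([758.4, -26.9, 1.2], 0.27)]
bar_place [([571.8, -108.1, 5.2], 0.89)]
jar_place [([622.0, -112.4, 2.3], 0.8)]
bore [([600.2, -57.7, 35.7], 0.71)]
bar [([443.8, -371.2, -4.7], 0.85)]
jar [([494.1, 353.2, -0.4], 0.93)]
core [([629.7, 102.0, 33.2], 0.9)]
rest [([596.0, 113.5, 1.7], 0.81), ([762.7, -235.5, -1.5], 0.24)]
seat []
tin [([383.5, -21.3, -5.6], 0.77), ([762.4, 216.7, 2.2], 0.43)]
blank [([413.0, -221.7, -2.7], 0.63)]
cork [([429.1, 229.5, -2.2], 0.57)]
mug [([762.6, 221.4, 3.2], 0.66)]
oil [([765.7, -236.6, 2.7], 0.82)]
can [([757.6, -25.6, -1.7], 0.74)]
brush [([671.0, 417.0, -1.1], 0.79)]
driver [([657.1, -429.1, 0.5], 0.83), ([384.0, -22.1, -1.7], 0.26)]
```

View pics/scene0.png

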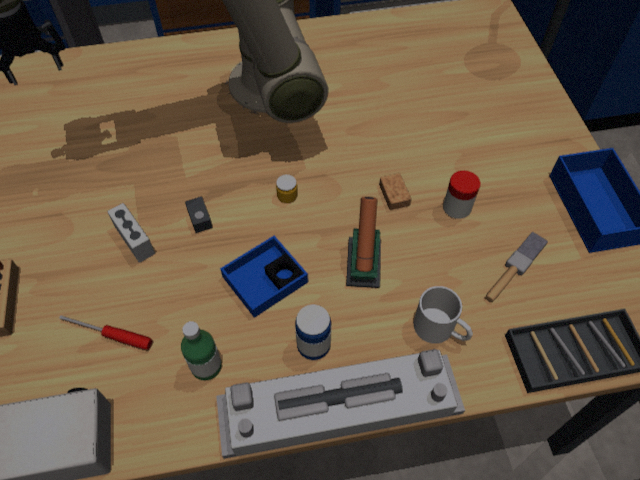

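View pics/side0.png

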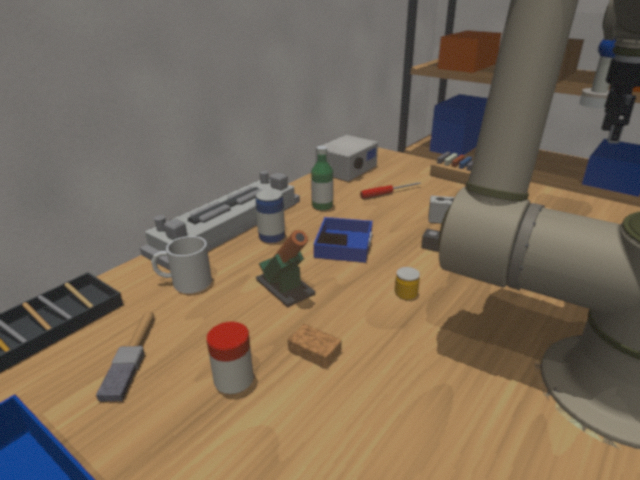

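The scene shows the bar at (131,232), the box at (264,275) with the bore at (284,272), the core in its rest at (366,240) and the jar at (461,195). The side view agrees. Next I'll move over the bar for a wrist view.

```bash
cat >> h.py <<'E'
from scipy.linalg import logm,expm
def tgt(p,yaw,tilt=None):
    "tool down; tool y axis along yaw(rad) mod pi chosen later; p TCP"
    y=np.array([np.cos(yaw),np.sin(yaw),0]);z=np.array([0,0,-1.]) if tilt is None else np.array(tilt,float)
    T=np.eye(4);T[:3,:3]=np.c_[np.cross(y,z),y,z];T[:3,3]=p;return T
def plan(T1,T0=None,n=None):
    T0=pose() if T0 is None else T0
    X=np.linalg.inv(T0)@T1
    w=Ro.from_matrix(X[:3,:3]).as_rotvec()
    xi=np.real(logm(X)) if np.linalg.norm(w)>1e-3 else None
    def row(n):
        D=expm(xi/n) if xi is not None else None
        d=(D[:3,3] if D is not None else X[:3,3]/n)/25; r=np.degrees(w)/n/6
        return d,r
    if n is None:
        n=1
        while True:
            d,r=row(n)
            if max(abs(d).max(),abs(r).max())<=1 and np.linalg.norm(r)*6<8.5: break
            n+=1
    d,r=row(n)
    print("rows",n,"d",np.round(d,2).tolist(),"w",np.round(r,2).tolist(),"tot",np.round(X[:3,3],1).tolist(),np.round(np.degrees(w),1).tolist())
    return T1
E
python3 - <<'E'
from h import *
T=pose();c=eyes.capture("wrist");print(np.round(c["tool_from_camera"],3).tolist(),c["fx"],c["cx"],c["cy"])
print(np.round(T,2).tolist())
for l in ["bar","blank"]: print(l,lm("wrist",c,l,T))
# bar yaw from scene mask: project
s=eyes.capture("scene");R=np.array(s["R"]);t=np.array(s["t"])
def bp(u,v,z):
    d=R.T@np.array([(u-s["cx"])/s["fx"],(v-s["cy"])/s["fy"],1]);o=-R.T@t;return o+d*(z-o[2])/d[2]
for l,z in [("bar",60),("rest",10),("box",36)]:
    m=eyes.cut_out("scene",l)
    if m:
        k=m[0]["mask"].astype(np.uint8);v,u=np.nonzero(k);P=np.array([bp(a,b,z)[:2] for a,b in zip(u,v)],np.float32)
        print(l,m[0]["p"],cv2.minAreaRect(P))
E
```

```text
[[0.001, -0.959, -0.283, 72.302], [1.0, 0.001, 0.001, -1.372], [-0.001, -0.283, 0.959, -117.665], [0.0, 0.0, 0.0, 1.0]] 336.7219714325341 320.5960316695671 241.18088428056427
[[0.95, 0.31, -0.0, 163.53], [0.31, -0.95, 0.0, -498.88], [0.0, -0.0, -1.0, 256.28], [0.0, 0.0, 0.0, 1.0]]
bar []
blank []
bar 0.71 ((465.3845520019531, -355.84307861328125), (157.89578247070312, 44.250518798828125), 25.29345703125)
rest 0.63 ((587.6107788085938, 117.83056640625), (69.79728698730469, 146.393798828125), 75.16533660888672)
box 0.75 ((606.6393432617188, -96.27008819580078), (137.8161163330078, 143.56552124023438), 26.6806583404541)
```

Run:
```python
from h import *
plan(tgt([430,-370,220],np.radians(-65)))
```

```text
rows 12 d [0.98, -0.08, 0.12] w [-0.0, -0.0, -0.1] tot [293.4, -39.5, 36.3] [-0.0, -0.0, -6.9]
```

>>> step_arm(increments=[{"dx": 0.98, "dy": -0.08, "dz": 0.12, "wz": -0.1}, {"dx": 0.98, "dy": -0.08, "dz": 0.12, "wz": -0.1}, {"dx": 0.98, "dy": -0.08, "dz": 0.12, "wz": -0.1}, {"dx": 0.98, "dy": -0.08, "dz": 0.12, "wz": -0.1}, {"dx": 0.98, "dy": -0.08, "dz": 0.12, "wz": -0.1}], fingers=85)

```text
invalid input at $.increments[0]: expected keys dx, dy, dz, wx, wy, wz
```

>>> step_arm(increments=[{"dx": 0.98, "dy": -0.08, "dz": 0.12, "wz": -0.1}, {"dx": 0.98, "dy": -0.08, "dz": 0.12, "wz": -0.1}, {"dx": 0.98, "dy": -0.08, "dz": 0.12, "wz": -0.1}, {"dx": 0.98, "dy": -0.08, "dz": 0.12, "wz": -0.1}, {"dx": 0.98, "dy": -0.08, "dz": 0.12, "wz": -0.1}])

```text
invalid input at $.increments[0]: expected keys dx, dy, dz, wx, wy, wz
```

>>> step_arm(increments=[{"dx": 0.98, "dy": -0.08, "dz": 0.12, "wz": -0.1}, {"dx": 0.98, "dy": -0.08, "dz": 0.12, "wz": -0.1}, {"dx": 0}, {"dx": 0}])

```text
invalid input at $.increments[0]: expected keys dx, dy, dz, wx, wy, wz
```

```bash
cat >> h.py <<'E'
def pix(cam,T,uv,z):
    C=T@np.array(cam["tool_from_camera"]) if T is not None else np.linalg.inv(np.r_[np.c_[cam["R"],cam["t"]],[[0,0,0,1]]])
    uv=np.atleast_2d(uv);d=np.c_[(uv[:,0]-cam["cx"])/cam["fx"],(uv[:,1]-cam["cy"])/cam["fy"],np.ones(len(uv))]@C[:3,:3].T
    return C[:3,3]+d*((z-C[2,3])/d[:,2])[:,None]
def mask(cam,l):
    m=eyes.cut_out(cam,l);return (m[0]["mask"].astype(np.uint8),round(m[0]["p"],2)) if m else (None,0)
E
python3 - <<'E'
from h import *
T=pose();c=eyes.capture("wrist");cv2.imwrite("pics/w1.png",c["frame"]);print(np.round(T,3).tolist())
for l in ["bar","blank"]: print(l,lm("wrist",c,l,T))
k,p=mask("wrist","bar")
if k is not None:
    v,u=np.nonzero(k);print(p,k.sum(),u.min(),u.max(),v.min(),v.max())
    for z in (0,60): print(z,cv2.minAreaRect(pix(c,T,np.c_[u,v],z)[:,:2].astype(np.float32)))
E
```

```text
[[0.95, 0.311, 0.0, 163.531], [0.311, -0.95, 0.0, -498.889], [0.0, -0.0, -1.0, 256.278], [0.0, 0.0, 0.0, 1.0]]
bar []
blank []
```

View pics/w1.png

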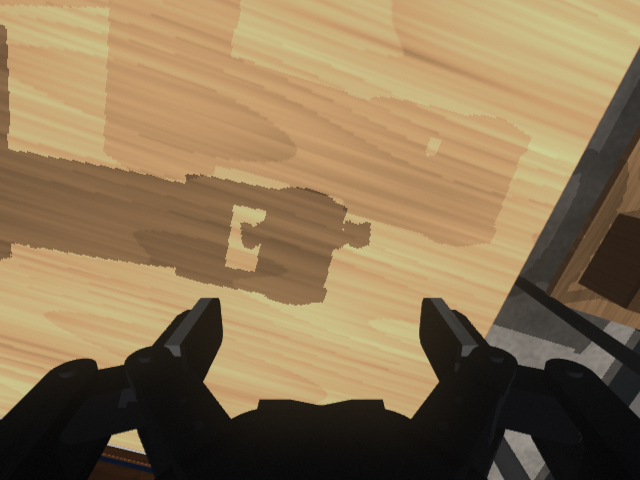

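The moves were refused because every row needs all six keys, so the picture shows only bare table and the fingers (pads at (210,330) and (430,330)). I'll resend them in full.

>>> step_arm(increments=[{"dx": 0.98, "dy": -0.08, "dz": 0.12, "wx": 0, "wy": 0, "wz": -0.1}, {"dx": 0.98, "dy": -0.08, "dz": 0.12, "wx": 0, "wy": 0, "wz": -0.1}, {"dx": 0.98, "dy": -0.08, "dz": 0.12, "wx": 0, "wy": 0, "wz": -0.1}, {"dx": 0.98, "dy": -0.08, "dz": 0.12, "wx": 0, "wy": 0, "wz": -0.1}, {"dx": 0.98, "dy": -0.08, "dz": 0.12, "wx": 0, "wy": 0, "wz": -0.1}], fingers=85)

```text
time_s: 2.85
eef_pos: [276.7, -448.4, 241.2]
ee_rot: [0.0, 0.983, 0.184, -0.0]
force: [-0.2, -1.2, -0.1]
grip_width: 0.996
grip_force: 0.0
```

>>> step_arm(increments=[{"dx": 0.98, "dy": -0.08, "dz": 0.12, "wx": 0, "wy": 0, "wz": -0.1}, {"dx": 0.98, "dy": -0.08, "dz": 0.12, "wx": 0, "wy": 0, "wz": -0.1}, {"dx": 0.98, "dy": -0.08, "dz": 0.12, "wx": 0, "wy": 0, "wz": -0.1}, {"dx": 0.98, "dy": -0.08, "dz": 0.12, "wx": 0, "wy": 0, "wz": -0.1}, {"dx": 0.98, "dy": -0.08, "dz": 0.12, "wx": 0, "wy": 0, "wz": -0.1}])

```text
time_s: 3.35
eef_pos: [386.2, -392.5, 226.2]
ee_rot: [0.0, 0.978, 0.209, 0.0]
force: [-0.2, 0.2, -0.3]
grip_width: 0.997
grip_force: 0.0
```

>>> step_arm(increments=[{"dx": 0.4, "dy": -0.08, "dz": 0.12, "wx": 0, "wy": 0, "wz": -0.1}, {"dx": 0, "dy": 0, "dz": 0, "wx": 0, "wy": 0, "wz": 0}, {"dx": 0, "dy": 0, "dz": 0, "wx": 0, "wy": 0, "wz": 0}])

```text
time_s: 3.65
eef_pos: [393.0, -387.5, 223.3]
ee_rot: [0.0, 0.977, 0.214, -0.0]
force: [0.1, -0.4, -0.0]
grip_width: 0.995
grip_force: 0.0
```

Run:
```python
from h import *
T=pose();c=eyes.capture("wrist");cv2.imwrite("pics/w2.png",c["frame"]);print(np.round(T,3).tolist())
for l in ["bar","blank"]: print(l,lm("wrist",c,l,T))
k,p=mask("wrist","bar")
if k is not None:
    v,u=np.nonzero(k);print(p,k.sum(),u.min(),u.max(),v.min(),v.max())
    for z in (0,60): print(z,cv2.minAreaRect(pix(c,T,np.c_[u,v],z)[:,:2].astype(np.float32)))
```

```text
[[0.908, 0.418, -0.0, 392.994], [0.418, -0.908, -0.0, -387.5], [-0.0, -0.0, -1.0, 223.303], [0.0, 0.0, 0.0, 1.0]]
bar [([445.4, -363.0, -0.2], 0.86)]
blank [([410.9, -221.3, 1.6], 0.58)]
0.83 7405 295 347 83 234
0 ((440.33709716796875, -366.3216857910156), (145.7733612060547, 48.980220794677734), 26.091358184814453)
60 ((443.4962158203125, -364.50048828125), (120.119873046875, 40.36058044433594), 26.091365814208984)
```

View pics/w2.png

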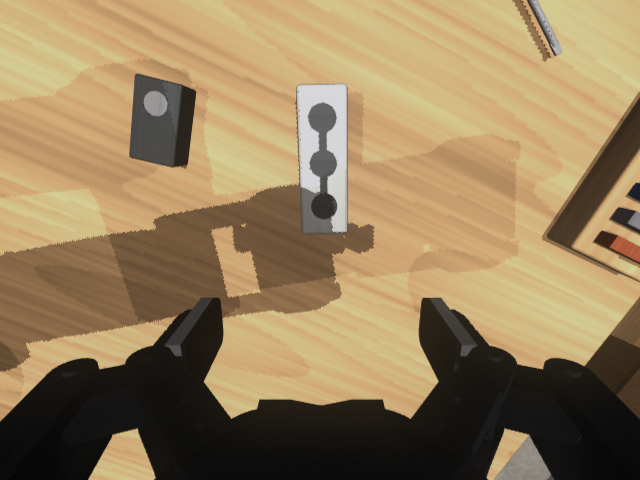

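The bar is at pixels (322,158), marks up, and back-projects to 120.1 × 40.4 mm at z 60, which matches its size. I'll grasp it at TCP z 58.

Run:
```python
from h import *
plan(tgt([443.5,-364.5,58],np.radians(-63.9)))
```

```text
rows 7 d [0.32, 0.0, 0.95] w [0.0, 0.0, -0.03] tot [55.6, -0.0, 165.5] [0.0, 0.0, -1.4]
```

>>> step_arm(increments=[{"dx": 0.45, "dy": 0, "dz": 0.9, "wx": 0, "wy": 0, "wz": -0.06}, {"dx": 0.45, "dy": 0, "dz": 0.9, "wx": 0, "wy": 0, "wz": -0.06}, {"dx": 0.45, "dy": 0, "dz": 0.9, "wx": 0, "wy": 0, "wz": -0.06}, {"dx": 0.45, "dy": 0, "dz": 0.9, "wx": 0, "wy": 0, "wz": -0.05}, {"dx": 0.42, "dy": 0, "dz": 0.9, "wx": 0, "wy": 0, "wz": 0}])

```text
time_s: 4.35
eef_pos: [443.7, -363.5, 110.1]
ee_rot: [0.0, 0.974, 0.226, 0.0]
force: [0.4, 1.0, 1.4]
grip_width: 0.994
grip_force: 0.0
```

>>> step_arm(increments=[{"dx": 0, "dy": 0, "dz": 0.8, "wx": 0, "wy": 0, "wz": 0}, {"dx": 0, "dy": 0, "dz": 0.8, "wx": 0, "wy": 0, "wz": 0}, {"dx": 0, "dy": 0, "dz": 0.52, "wx": 0, "wy": 0, "wz": 0}, {"dx": 0, "dy": 0, "dz": 0, "wx": 0, "wy": 0, "wz": 0}])

```text
time_s: 4.75
eef_pos: [442.9, -363.0, 56.4]
ee_rot: [-0.001, 0.974, 0.226, -0.001]
force: [-0.4, -0.0, 0.5]
grip_width: 0.996
grip_force: 0.0
```

>>> step_arm(increments=[{"dx": 0, "dy": 0, "dz": 0, "wx": 0, "wy": 0, "wz": 0}, {"dx": 0, "dy": 0, "dz": 0, "wx": 0, "wy": 0, "wz": 0}, {"dx": 0, "dy": 0, "dz": 0, "wx": 0, "wy": 0, "wz": 0}, {"dx": 0, "dy": 0, "dz": 0, "wx": 0, "wy": 0, "wz": 0}, {"dx": 0, "dy": 0, "dz": 0, "wx": 0, "wy": 0, "wz": 0}], fingers=30, squeeze=60)

```text
time_s: 5.25
eef_pos: [444.2, -364.1, 59.1]
ee_rot: [0.001, 0.974, 0.226, 0.001]
force: [0.8, -1.5, 6.4]
grip_width: 0.461
grip_force: 62.0
```

Run:
```python
from h import *
print(np.round(pose(),2).tolist());s=ctrl.sense();print(s["grip_width"],s["grip_force"],s["force"])
```

```text
[[0.9, 0.44, 0.0, 444.23], [0.44, -0.9, -0.0, -364.08], [0.0, 0.0, -1.0, 59.07], [0.0, 0.0, 0.0, 1.0]]
0.46118165047714516 62.00289487838745 [ 0.80950666 -1.49493606  6.3816815 ]
```

Run:
```python
from h import *
A=tgt([443.5,-364.5,133],np.radians(-63.9));yb=116.5
x=np.array([np.cos(np.radians(yb)),np.sin(np.radians(yb)),0])
B=tgt(np.array([594,-98,220])-120*x,np.radians(yb-90));print(B[:3,3])
plan(B,A,15)
```

```text
[ 647.54373757 -205.39212339  220.        ]
rows 15 d [0.66, 0.39, -0.23] w [-0.0, -0.0, -1.0] tot [253.2, -53.1, -87.0] [-0.0, -0.0, -90.4]
```

>>> step_arm(increments=[{"dx": 0, "dy": 0, "dz": -0.6, "wx": 0, "wy": 0, "wz": 0}, {"dx": 0, "dy": 0, "dz": -1, "wx": 0, "wy": 0, "wz": 0}, {"dx": 0, "dy": 0, "dz": -1, "wx": 0, "wy": 0, "wz": 0}, {"dx": 0, "dy": 0, "dz": -0.4, "wx": 0, "wy": 0, "wz": 0}])

```text
time_s: 5.65
eef_pos: [443.9, -363.5, 134.4]
ee_rot: [0.001, 0.974, 0.226, 0.0]
force: [0.4, 0.2, -5.1]
grip_width: 0.456
grip_force: 62.2
```

>>> step_arm(increments=[{"dx": 0.66, "dy": 0.39, "dz": -0.23, "wx": 0, "wy": 0, "wz": -1}, {"dx": 0.66, "dy": 0.39, "dz": -0.23, "wx": 0, "wy": 0, "wz": -1}, {"dx": 0.66, "dy": 0.39, "dz": -0.23, "wx": 0, "wy": 0, "wz": -1}, {"dx": 0.66, "dy": 0.39, "dz": -0.23, "wx": 0, "wy": 0, "wz": -1}, {"dx": 0.66, "dy": 0.39, "dz": -0.23, "wx": 0, "wy": 0, "wz": -1}])

```text
time_s: 6.15
eef_pos: [537.9, -350.3, 160.1]
ee_rot: [-0.001, 0.881, 0.472, -0.0]
force: [-0.9, -0.3, -5.2]
grip_width: 0.457
grip_force: 62.2
```

>>> step_arm(increments=[{"dx": 0.66, "dy": 0.39, "dz": -0.23, "wx": 0, "wy": 0, "wz": -1}, {"dx": 0.66, "dy": 0.39, "dz": -0.23, "wx": 0, "wy": 0, "wz": -1}, {"dx": 0.66, "dy": 0.39, "dz": -0.23, "wx": 0, "wy": 0, "wz": -1}, {"dx": 0.66, "dy": 0.39, "dz": -0.23, "wx": 0, "wy": 0, "wz": -1}, {"dx": 0.66, "dy": 0.39, "dz": -0.23, "wx": 0, "wy": 0, "wz": -1}])

```text
time_s: 6.65
eef_pos: [612.9, -292.2, 188.5]
ee_rot: [-0.002, 0.729, 0.684, -0.0]
force: [0.0, 0.8, -5.6]
grip_width: 0.454
grip_force: 62.2
```

>>> step_arm(increments=[{"dx": 0.66, "dy": 0.39, "dz": -0.23, "wx": 0, "wy": 0, "wz": -1}, {"dx": 0.66, "dy": 0.39, "dz": -0.23, "wx": 0, "wy": 0, "wz": -1}, {"dx": 0.66, "dy": 0.39, "dz": -0.23, "wx": 0, "wy": 0, "wz": -1}, {"dx": 0.66, "dy": 0.39, "dz": -0.23, "wx": 0, "wy": 0, "wz": -1}, {"dx": 0.66, "dy": 0.39, "dz": -0.23, "wx": 0, "wy": 0, "wz": -1}])

```text
time_s: 7.15
eef_pos: [648.8, -204.4, 217.2]
ee_rot: [-0.002, 0.527, 0.85, -0.0]
force: [0.1, -0.7, -6.1]
grip_width: 0.457
grip_force: 62.2
```

>>> step_arm(increments=[{"dx": 0, "dy": 0, "dz": 0, "wx": 0, "wy": 0, "wz": 0}, {"dx": 0, "dy": 0, "dz": 0, "wx": 0, "wy": 0, "wz": 0}])

```text
time_s: 7.35
eef_pos: [648.7, -205.2, 217.7]
ee_rot: [-0.001, 0.529, 0.848, -0.0]
force: [-0.2, -0.0, -5.7]
grip_width: 0.456
grip_force: 62.2
```

Run:
```python
from h import *
T=pose();c=eyes.capture("wrist");cv2.imwrite("pics/w3.png",c["frame"]);print(np.round(T,3).tolist())
np.savez("w3.npz",T=T,img=c["frame"],tfc=c["tool_from_camera"],k=[c["fx"],c["fy"],c["cx"],c["cy"]])
for l in ["box","bar_place","jar_place","bore","oil","bar"]: print(l,lm("wrist",c,l,T))
k,p=mask("wrist","box")
if k is not None:
    v,u=np.nonzero(k);print(p,k.sum(),u.min(),u.max(),v.min(),v.max())
    for z in (0,36): print(z,cv2.minAreaRect(pix(c,T,np.c_[u,v],z)[:,:2].astype(np.float32)))
```

```text
[[-0.44, 0.898, -0.002, 648.7], [0.898, 0.44, 0.001, -205.225], [0.002, -0.002, -1.0, 217.707], [0.0, 0.0, 0.0, 1.0]]
box [([595.3, -102.0, -4.5], 0.7)]
bar_place [([563.4, -112.5, 6.0], 0.79)]
jar_place [([630.4, -112.4, 4.3], 0.58), ([599.3, -53.4, 33.8], 0.3)]
bore [([599.4, -52.7, 35.1], 0.97), ([410.6, -220.8, 3.1], 0.4)]
oil [([766.7, -232.2, 1.5], 0.8)]
bar [([648.4, -202.0, 160.4], 0.96)]
0.73 24816 242 398 0 168
0 ((595.7568359375, -97.61396789550781), (137.6038360595703, 141.27435302734375), 26.59770393371582)
36 ((598.0499267578125, -102.08106231689453), (122.83787536621094, 126.114501953125), 26.597707748413086)
```

View pics/w3.png

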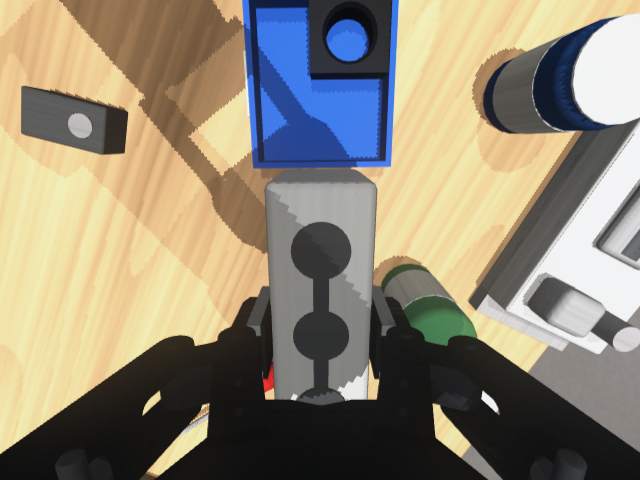

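The box is at the top of the frame: outer edges at u≈248 and 396, near wall at v≈166, block corner (311,77), bore (351,33). Its far wall is clipped. I'll fit the edges.

Run:
```python
import numpy as np,cv2
from h import pix
d=np.load("w3.npz");T=d["T"];img=d["img"];fx,fy,cx,cy=d["k"];c=dict(tool_from_camera=d["tfc"],fx=fx,fy=fy,cx=cx,cy=cy)
h=cv2.cvtColor(img,cv2.COLOR_BGR2HSV);m=((h[...,0]>100)&(h[...,0]<130)&(h[...,1]>120)).astype(np.uint8);m[:,:230]=0;m[:,410:]=0;m[180:]=0
L=[];Rr=[];B=[]
for v in range(15,155):
    u=np.nonzero(m[v])[0];L.append((u.min()-.5,v));Rr.append((u.max()+.5,v))
for u in range(260,385): B.append((u,np.nonzero(m[:,u])[0].max()+.5))
def line(p):
    P=pix(c,T,np.array(p,float),36)[:,:2];vx,vy,x,y=cv2.fitLine(P.astype(np.float32),cv2.DIST_HUBER,0,.01,.01).ravel();v=np.array([vx,vy]);P0=np.array([x,y])
    print("yaw",np.degrees(np.arctan2(vy,vx)),"rms",np.std((P-P0)@[-vy,vx]));return P0,v
l,r,b=line(L),line(Rr),line(B)
ax=np.radians(26.6)
for yaw in (26.2,26.6,27):
    a=np.radians(yaw);ex=np.array([np.cos(a),np.sin(a)]);ey=np.array([-ex[1],ex[0]])
    print(yaw,"width",(r[0]-l[0])@ex,"centre",((r[0]+l[0])/2@ex)*ex+(b[0]@ey+68)*ey)
# bore: black ring -> blue disc + fit outer mouth by edge of block
disc=np.zeros_like(m);disc[0:66,322:380]=m[0:66,322:380]
g=cv2.cvtColor(img,cv2.COLOR_BGR2GRAY);cv2.imwrite("pics/bore.png",cv2.resize(img[0:180,230:410],None,fx=3,fy=3,interpolation=cv2.INTER_CUBIC))
v,u=np.nonzero(disc);print("disc",u.min(),u.max(),v.min(),v.max())
```

```text
yaw -63.232773 rms 0.2415522566692254
yaw -63.274727 rms 0.24097183173290668
yaw 26.791857 rms 0.24142816925721602
26.2 width 119.45520761818004 centre [595.92185372 -97.03421207]
26.6 width 119.50727792726238 centre [595.93361384 -97.04475606]
27 width 119.55352362021817 centre [595.9440154  -97.05218184]
disc 326 369 13 61
```

View pics/bore.png

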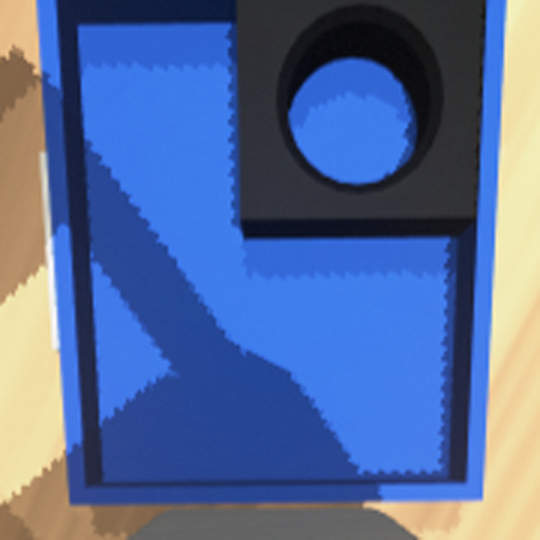

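```bash
cat >> h.py <<'E'
YB=np.radians(26.75);BOX=np.array([595.9,-97.0])
def box(x,y,z): return np.array([BOX[0]+np.cos(YB)*x-np.sin(YB)*y,BOX[1]+np.sin(YB)*x+np.cos(YB)*y,z])
E
python3 - <<'E'
from h import *
d=np.load("w3.npz");T=d["T"];fx,fy,cx,cy=d["k"];c=dict(tool_from_camera=d["tfc"],fx=fx,fy=fy,cx=cx,cy=cy)
for z in (218,220,221): 
    P=pix(c,T,[[321,183],[266,190],[377,190]],z); print(z,[np.round((np.linalg.inv(T)@np.r_[p,1])[:3],1).tolist() for p in P])
P=pix(c,T,[[350,32.7]],35)[0];print("bore seen",P,"model",box(23,35,35))
A=plan(tgt(box(-33,0.5,110),YB))
E
```

```text
218 [[59.5, 0.6, -0.2], [57.1, -18.5, -0.2], [57.2, 20.1, -0.2]]
220 [[59.8, 0.6, -2.2], [57.4, -18.2, -2.2], [57.4, 19.8, -2.2]]
221 [[59.9, 0.6, -3.2], [57.5, -18.1, -3.2], [57.6, 19.6, -3.2]]
bore seen [601.02214147 -55.22321695  35.        ] model [600.68507026 -55.39347284  35.        ]
rows 5 d [0.97, -0.26, 0.87] w [-0.0, -0.0, -0.02] tot [121.1, -32.7, 108.9] [-0.0, -0.0, -0.7]
```

>>> step_arm(increments=[{"dx": 0.97, "dy": -0.26, "dz": 0.8, "wx": 0, "wy": 0, "wz": -0.02}, {"dx": 0.97, "dy": -0.26, "dz": 0.8, "wx": 0, "wy": 0, "wz": -0.02}, {"dx": 0.97, "dy": -0.26, "dz": 0.8, "wx": 0, "wy": 0, "wz": -0.02}, {"dx": 0.97, "dy": -0.26, "dz": 0.8, "wx": 0, "wy": 0, "wz": -0.03}, {"dx": 0.97, "dy": -0.26, "dz": 0.8, "wx": 0, "wy": 0, "wz": -0.03}])

```text
time_s: 8.25
eef_pos: [565.3, -110.7, 118.6]
ee_rot: [0.0, 0.524, 0.852, 0.0]
force: [1.1, 0.1, -6.2]
grip_width: 0.458
grip_force: 62.5
```

>>> step_arm(increments=[{"dx": 0, "dy": 0, "dz": 0, "wx": 0, "wy": 0, "wz": 0}, {"dx": 0, "dy": 0, "dz": 0, "wx": 0, "wy": 0, "wz": 0}, {"dx": 0, "dy": 0, "dz": 0, "wx": 0, "wy": 0, "wz": 0}])

```text
time_s: 8.55
eef_pos: [566.9, -112.1, 120.0]
ee_rot: [0.001, 0.524, 0.852, 0.0]
force: [0.3, 0.5, -5.1]
grip_width: 0.46
grip_force: 62.5
```

Run:
```python
from h import *
plan(tgt(box(-33,0.5,66),YB),n=1)
T=pose();print(T[:3,3])
c=eyes.capture("wrist");cv2.imwrite("pics/w4.png",c["frame"])
```

```text
rows 1 d [0.04, -0.02, 2.16] w [0.01, 0.02, 0.01] tot [1.0, -0.4, 54.0] [0.1, 0.1, 0.1]
[ 566.93151494 -112.07920912  120.02313254]
```

>>> step_arm(increments=[{"dx": 0.04, "dy": 0, "dz": 0.7, "wx": 0, "wy": 0, "wz": 0}, {"dx": 0, "dy": 0, "dz": 0.6, "wx": 0, "wy": 0, "wz": 0}, {"dx": 0, "dy": 0, "dz": 0.5, "wx": 0, "wy": 0, "wz": 0}, {"dx": 0, "dy": 0, "dz": 0.3, "wx": 0, "wy": 0, "wz": 0}, {"dx": 0, "dy": 0, "dz": 0, "wx": 0, "wy": 0, "wz": 0}])

```text
time_s: 9.1
eef_pos: [565.4, -110.5, 65.8]
ee_rot: [-0.001, 0.524, 0.852, -0.0]
force: [1.1, 0.6, -5.2]
grip_width: 0.454
grip_force: 62.6
```

>>> step_arm(increments=[{"dx": 0, "dy": 0, "dz": 0.05, "wx": 0, "wy": 0, "wz": 0}, {"dx": 0, "dy": 0, "dz": 0.05, "wx": 0, "wy": 0, "wz": 0}, {"dx": 0, "dy": 0, "dz": 0, "wx": 0, "wy": 0, "wz": 0}])

```text
time_s: 9.4
eef_pos: [565.7, -110.5, 64.4]
ee_rot: [0.0, 0.524, 0.852, 0.0]
force: [-0.3, 0.5, -6.1]
grip_width: 0.458
grip_force: 62.6
```

>>> step_arm(increments=[{"dx": 0, "dy": 0, "dz": 0.04, "wx": 0, "wy": 0, "wz": 0}, {"dx": 0, "dy": 0, "dz": 0.02, "wx": 0, "wy": 0, "wz": 0}, {"dx": 0, "dy": 0, "dz": 0, "wx": 0, "wy": 0, "wz": 0}])

```text
time_s: 9.7
eef_pos: [565.8, -110.5, 64.1]
ee_rot: [0.001, 0.524, 0.852, 0.0]
force: [-4.2, 1.2, 6.9]
grip_width: 0.453
grip_force: 64.4
```

>>> step_arm(increments=[{"dx": 0, "dy": 0, "dz": 0.04, "wx": 0, "wy": 0, "wz": 0}, {"dx": 0, "dy": 0, "dz": 0, "wx": 0, "wy": 0, "wz": 0}, {"dx": 0, "dy": 0, "dz": 0, "wx": 0, "wy": 0, "wz": 0}])

```text
time_s: 10.0
eef_pos: [565.8, -110.5, 64.0]
ee_rot: [0.001, 0.523, 0.852, -0.0]
force: [-8.8, 2.3, 16.7]
grip_width: 0.459
grip_force: 65.4
```

>>> step_arm(increments=[{"dx": 0, "dy": 0, "dz": -0.06, "wx": 0, "wy": 0, "wz": 0}, {"dx": 0, "dy": 0, "dz": 0, "wx": 0, "wy": 0, "wz": 0}])

```text
time_s: 10.2
eef_pos: [565.9, -110.5, 64.0]
ee_rot: [0.001, 0.524, 0.852, 0.0]
force: [-3.2, 1.0, 7.8]
grip_width: 0.455
grip_force: 64.3
```

>>> step_arm(increments=[{"dx": 0, "dy": 0, "dz": 0, "wx": 0, "wy": 0, "wz": 0}, {"dx": 0, "dy": 0, "dz": 0, "wx": 0, "wy": 0, "wz": 0}, {"dx": 0, "dy": 0, "dz": 0, "wx": 0, "wy": 0, "wz": 0}], fingers=70)

```text
time_s: 10.5
eef_pos: [565.7, -110.5, 63.0]
ee_rot: [0.0, 0.524, 0.852, 0.0]
force: [-0.7, -0.2, -0.2]
grip_width: 0.819
grip_force: 0.0
```

>>> step_arm(increments=[{"dx": 0, "dy": 0, "dz": -0.5, "wx": 0, "wy": 0, "wz": 0}, {"dx": 0, "dy": 0, "dz": -1, "wx": 0, "wy": 0, "wz": 0}, {"dx": 0, "dy": 0, "dz": -1, "wx": 0, "wy": 0, "wz": 0}, {"dx": 0, "dy": 0, "dz": -1, "wx": 0, "wy": 0, "wz": 0}, {"dx": 0, "dy": 0, "dz": -1, "wx": 0, "wy": 0, "wz": 0}], fingers=85)

```text
time_s: 11.0
eef_pos: [565.6, -110.4, 177.6]
ee_rot: [0.001, 0.524, 0.852, 0.0]
force: [0.5, -0.2, 0.1]
grip_width: 1.0
grip_force: 0.0
```

Run:
```python
from h import *
T=pose();c=eyes.capture("wrist");cv2.imwrite("pics/w5.png",c["frame"]);print(T[:3,3])
for l in ["bar","box"]: print(l,lm("wrist",c,l,T))
k,p=mask("wrist","bar")
if k is not None:
    v,u=np.nonzero(k);print(p,u.min(),u.max(),v.min(),v.max());print(cv2.minAreaRect(pix(c,T,np.c_[u,v],65)[:,:2].astype(np.float32)), box(-32,0,65))
# jar look pose: TCP short of jar along tool x, tool x yaw options
jar=np.array([493.8,352.5]);
q1=np.degrees(np.arctan2(352.5,493.8));print("q1",q1,"joints",np.degrees(ctrl.sense()["joints"]))
```

```text
[ 565.569906   -110.39194743  177.59019227]
bar [([566.4, -108.9, 5.3], 0.91)]
box [([596.7, -100.5, -2.2], 0.57)]
0.68 292 350 159 321
((565.7178955078125, -108.5025634765625), (40.235740661621094, 120.88504028320312), 26.91791343688965) [ 567.32467381 -111.40315011   65.        ]
q1 35.52121064880731 joints [-2.26876995e+01  2.83211074e+01  8.30588132e+01  2.22508531e-03
  6.85585598e+01 -4.95407988e+01]
```

Run:
```python
from h import *
A=plan(tgt([575,-10,240],YB)); plan(tgt([521,298,220],YB),A)
```

```text
rows 4 d [0.85, 0.54, -0.64] w [0.0, 0.0, 0.0] tot [85.3, 53.8, -63.9] [0.0, 0.0, 0.1]
rows 12 d [1.0, 0.3, 0.07] w [0.0, 0.0, -0.0] tot [299.3, 90.4, 20.0] [0.0, 0.0, -0.0]
```

>>> step_arm(increments=[{"dx": 0.85, "dy": 0.54, "dz": -0.64, "wx": 0, "wy": 0, "wz": 0}, {"dx": 0.85, "dy": 0.54, "dz": -0.64, "wx": 0, "wy": 0, "wz": 0}, {"dx": 0.85, "dy": 0.54, "dz": -0.64, "wx": 0, "wy": 0, "wz": 0}, {"dx": 0.85, "dy": 0.54, "dz": -0.64, "wx": 0, "wy": 0, "wz": 0}])

```text
time_s: 11.6
eef_pos: [574.9, -9.1, 239.1]
ee_rot: [-0.001, 0.524, 0.852, -0.0]
force: [0.2, 0.6, 0.7]
grip_width: 0.992
grip_force: 0.0
```

>>> step_arm(increments=[{"dx": 0, "dy": 0, "dz": 0, "wx": 0, "wy": 0, "wz": 0}, {"dx": 0, "dy": 0, "dz": 0, "wx": 0, "wy": 0, "wz": 0}])

```text
time_s: 11.8
eef_pos: [575.0, -10.1, 238.6]
ee_rot: [-0.001, 0.523, 0.852, -0.0]
force: [0.4, -0.3, -0.3]
grip_width: 0.996
grip_force: 0.0
```

Run:
```python
from h import *
T=pose();c=eyes.capture("wrist");cv2.imwrite("pics/w6.png",c["frame"]);print(np.round(T,3).tolist())
for l in ["core","seat","rest","jar"]: print(l,lm("wrist",c,l,T))
k,p=mask("wrist","rest");k2,p2=mask("wrist","core")
np.savez("w6.npz",T=T,img=c["frame"],tfc=c["tool_from_camera"],k=[c["fx"],c["fy"],c["cx"],c["cy"]],rest=k,core=k2)
```

```text
[[-0.452, 0.892, -0.002, 575.028], [0.892, 0.452, 0.0, -10.108], [0.001, -0.001, -1.0, 238.567], [0.0, 0.0, 0.0, 1.0]]
core [([765.5, -20.5, -1.3], 0.64)]
seat [([761.6, 220.5, -0.6], 0.33)]
rest [([596.0, 113.8, -6.2], 0.85)]
jar []
```

View pics/w6.png

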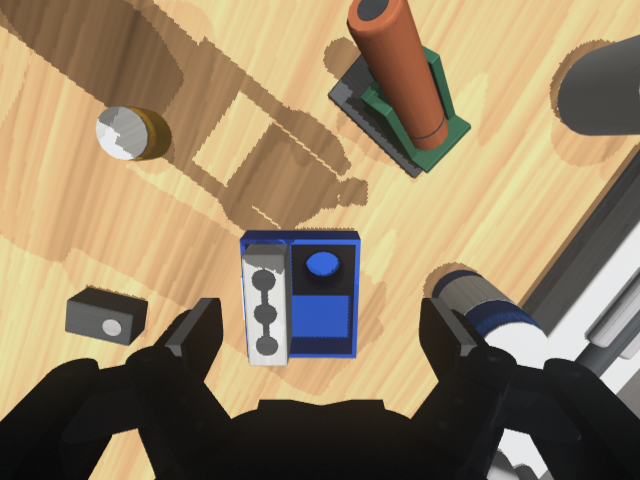

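>>> step_arm(increments=[{"dx": 1, "dy": 0.3, "dz": 0.07, "wx": 0, "wy": 0, "wz": 0}, {"dx": 1, "dy": 0.3, "dz": 0.07, "wx": 0, "wy": 0, "wz": 0}, {"dx": 1, "dy": 0.3, "dz": 0.07, "wx": 0, "wy": 0, "wz": 0}, {"dx": 1, "dy": 0.3, "dz": 0.07, "wx": 0, "wy": 0, "wz": 0}, {"dx": 1, "dy": 0.3, "dz": 0.07, "wx": 0, "wy": 0, "wz": 0}])

```text
time_s: 12.65
eef_pos: [552.1, 119.0, 230.6]
ee_rot: [-0.0, 0.524, 0.852, -0.0]
force: [0.0, -0.4, 0.6]
grip_width: 0.996
grip_force: 0.0
```

>>> step_arm(increments=[{"dx": 1, "dy": 0.3, "dz": 0.07, "wx": 0, "wy": 0, "wz": 0}, {"dx": 1, "dy": 0.3, "dz": 0.07, "wx": 0, "wy": 0, "wz": 0}, {"dx": 1, "dy": 0.3, "dz": 0.07, "wx": 0, "wy": 0, "wz": 0}, {"dx": 1, "dy": 0.3, "dz": 0.07, "wx": 0, "wy": 0, "wz": 0}, {"dx": 1, "dy": 0.3, "dz": 0.07, "wx": 0, "wy": 0, "wz": 0}])

```text
time_s: 13.15
eef_pos: [529.1, 247.5, 221.8]
ee_rot: [-0.0, 0.524, 0.852, -0.0]
force: [0.1, 0.1, -0.9]
grip_width: 0.999
grip_force: 0.0
```

>>> step_arm(increments=[{"dx": 1, "dy": 0.3, "dz": 0.07, "wx": 0, "wy": 0, "wz": 0}, {"dx": 1, "dy": 0.3, "dz": 0.07, "wx": 0, "wy": 0, "wz": 0}, {"dx": 0, "dy": 0, "dz": 0, "wx": 0, "wy": 0, "wz": 0}, {"dx": 0, "dy": 0, "dz": 0, "wx": 0, "wy": 0, "wz": 0}])

```text
time_s: 13.55
eef_pos: [520.1, 298.0, 218.3]
ee_rot: [-0.0, 0.523, 0.852, -0.0]
force: [0.6, 0.5, -0.1]
grip_width: 0.996
grip_force: 0.0
```

Run:
```python
from h import *
T=pose();c=eyes.capture("wrist");cv2.imwrite("pics/w7.png",c["frame"]);print(np.round(T,3).tolist())
for l in ["jar"]: print(l,lm("wrist",c,l,T))
k,p=mask("wrist","jar")
# red lid top: circle at z=95
h=cv2.cvtColor(c["frame"],cv2.COLOR_BGR2HSV);m=(((h[...,0]<8)|(h[...,0]>172))&(h[...,1]>140)&(k>0)).astype(np.uint8)
v,u=np.nonzero(m);print(p,u.min(),u.max(),v.min(),v.max())
P=pix(c,T,np.c_[u,v],95)[:,:2].astype(np.float32);print("lid",cv2.minEnclosingCircle(P))
v,u=np.nonzero(k)
for z in (0,95): print(z,cv2.minAreaRect(pix(c,T,np.c_[u,v],z)[:,:2].astype(np.float32)))
cv2.imwrite("pics/w7c.png",np.hstack([c["frame"][:, :400],cv2.cvtColor(m*255,cv2.COLOR_GRAY2BGR)[:, :400]]))
```

```text
[[-0.452, 0.892, -0.0, 520.089], [0.892, 0.452, -0.0, 298.019], [-0.0, -0.0, -1.0, 218.288], [0.0, 0.0, 0.0, 1.0]]
jar [([490.7, 355.8, -1.5], 0.67)]Traceback (most recent call last):
  File "<stdin>", line 7, in <module>
    return umr_minimum(a, axis, None, out, keepdims, initial, where)
ValueError: zero-size array to reduction operation minimum which has no identity
```

The picture shows the bar seated in its slot, marks up, around (265,300). The core's head dot is at (372,10) and its ring line at (430,132), with the base-plate edge running from (330,95) to (418,177).

Run:
```python
from h import *
T=pose();c=eyes.capture("wrist");f=c["frame"]
h=cv2.cvtColor(f,cv2.COLOR_BGR2HSV);m=(((h[...,0]<6)|(h[...,0]>174))&(h[...,1]>150)).astype(np.uint8);m[350:]=0
n,l,st,ce=cv2.connectedComponentsWithStats(m);i=1+np.argmax(st[1:,4]);print(st[i]);m=(l==i).astype(np.uint8)
np.savez("w7.npz",T=T,img=f,tfc=c["tool_from_camera"],k=[c["fx"],c["fy"],c["cx"],c["cy"]],red=m)
v,u=np.nonzero(m)
P=pix(c,T,np.c_[u,v],95)[:,:2].astype(np.float32);print("lid",cv2.minEnclosingCircle(P))
a=f.copy();cs,_=cv2.findContours(m,0,1);cv2.drawContours(a,cs,-1,(255,255,0),1);cv2.imwrite("pics/w7c.png",a)
print(cv2.fitEllipse(max(cs,key=len)))
```

```text
[ 275  106   91   94 6732]
lid ((491.6338195800781, 354.977294921875), 31.842634201049805)
((320.2535095214844, 152.80775451660156), (90.26204681396484, 93.11583709716797), 178.83090209960938)
```

View pics/w7c.png

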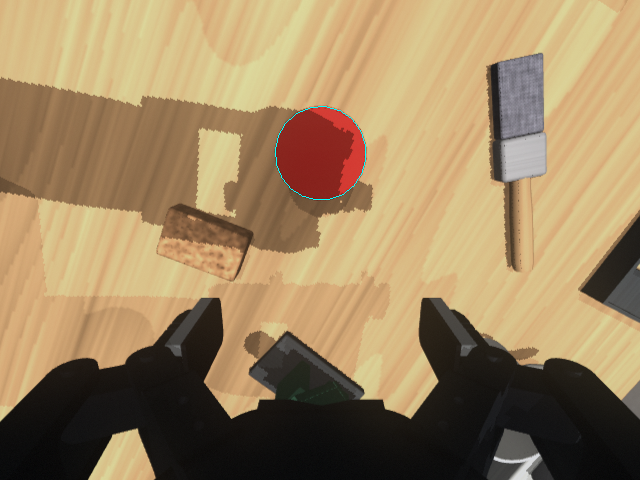

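The lid is at (320,153) and fits a circle of radius 31.8 mm at z 95, as it should. I'll go over it and down.

Run:
```python
from h import *
A=plan(tgt([491.6,355,140],YB),n=3); plan(tgt([491.6,355,88],YB),A)
```

```text
rows 3 d [0.86, 0.0, 1.05] w [0.0, 0.0, 0.0] tot [64.6, 0.2, 78.7] [0.0, 0.0, 0.0]
rows 3 d [0.0, 0.0, 0.69] w [0.0, 0.0, -0.0] tot [0.0, 0.0, 52.0] [0.0, 0.0, -0.0]
```

>>> step_arm(increments=[{"dx": 0.65, "dy": 0, "dz": 0.8, "wx": 0, "wy": 0, "wz": 0}, {"dx": 0.65, "dy": 0, "dz": 0.8, "wx": 0, "wy": 0, "wz": 0}, {"dx": 0.65, "dy": 0, "dz": 0.8, "wx": 0, "wy": 0, "wz": 0}, {"dx": 0.63, "dy": 0, "dz": 0.75, "wx": 0, "wy": 0, "wz": 0}, {"dx": 0, "dy": 0, "dz": 0, "wx": 0, "wy": 0, "wz": 0}])

```text
time_s: 14.25
eef_pos: [489.5, 355.8, 137.5]
ee_rot: [-0.001, 0.523, 0.852, -0.002]
force: [-0.6, -0.4, -0.8]
grip_width: 0.996
grip_force: 0.0
```

>>> step_arm(increments=[{"dx": 0, "dy": 0, "dz": 0.7, "wx": 0, "wy": 0, "wz": 0}, {"dx": 0, "dy": 0, "dz": 0.7, "wx": 0, "wy": 0, "wz": 0}, {"dx": 0, "dy": 0, "dz": 0.68, "wx": 0, "wy": 0, "wz": 0}, {"dx": 0, "dy": 0, "dz": 0, "wx": 0, "wy": 0, "wz": 0}])

```text
time_s: 14.65
eef_pos: [491.0, 354.4, 86.9]
ee_rot: [-0.001, 0.524, 0.852, -0.001]
force: [0.2, -0.2, 1.0]
grip_width: 0.999
grip_force: 0.0
```

>>> step_arm(increments=[{"dx": 0, "dy": 0, "dz": 0, "wx": 0, "wy": 0, "wz": 0}, {"dx": 0, "dy": 0, "dz": 0, "wx": 0, "wy": 0, "wz": 0}, {"dx": 0, "dy": 0, "dz": 0, "wx": 0, "wy": 0, "wz": 0}, {"dx": 0, "dy": 0, "dz": 0, "wx": 0, "wy": 0, "wz": 0}], fingers=55, squeeze=60)

```text
time_s: 15.05
eef_pos: [491.9, 355.7, 90.0]
ee_rot: [0.001, 0.524, 0.852, 0.001]
force: [-2.0, -2.6, 5.9]
grip_width: 0.728
grip_force: 65.9
```

Run:
```python
from h import *
print(np.round(pose(),3).tolist())
# core geometry from w6 and w2 later: analyse orientation of rest/core
d=np.load("w6.npz");T=d["T"];fx,fy,cx,cy=d["k"];c=dict(tool_from_camera=d["tfc"],fx=fx,fy=fy,cx=cx,cy=cy)
print("base edge",pix(c,T,[[330,95],[418,177],[415,178]],10),"head dot",pix(c,T,[[372,10]],147),"foot ring side",pix(c,T,[[430,132]],60))
k=d["rest"];print(k.shape)
if k.ndim==2:
    v,u=np.nonzero(k);print(u.min(),u.max(),v.min(),v.max())
```

```text
[[-0.452, 0.892, 0.003, 491.861], [0.892, 0.452, 0.001, 355.726], [-0.0, 0.003, -1.0, 89.976], [0.0, 0.0, 0.0, 1.0]]
base edge [[530.62539114  97.2696213   10.        ]
 [645.62934651  69.4864503   10.        ]
 [643.44324845  67.24875026  10.        ]] head dot [[535.99050726 128.5656863  147.        ]] foot ring side [[620.10885962 103.77174983  60.        ]]
(480, 640)
328 470 46 177
```

Run:
```python
from h import *
A=tgt([491.9,355.7,190],YB);B=box(21.4,-28,290);print(B)
B=plan(tgt(B,YB),A);
```

```text
[ 627.61250574 -112.37130378  290.        ]
rows 20 d [-0.96, -0.18, -0.2] w [0.0, 0.0, -0.0] tot [-479.1, -89.5, -100.0] [0.0, 0.0, -0.0]
```

>>> step_arm(increments=[{"dx": 0, "dy": 0, "dz": -0.5, "wx": 0, "wy": 0, "wz": 0}, {"dx": 0, "dy": 0, "dz": -1, "wx": 0, "wy": 0, "wz": 0}, {"dx": 0, "dy": 0, "dz": -1, "wx": 0, "wy": 0, "wz": 0}, {"dx": 0, "dy": 0, "dz": -1, "wx": 0, "wy": 0, "wz": 0}, {"dx": -0.4, "dy": -0.07, "dz": -0.9, "wx": 0, "wy": 0, "wz": 0}])

```text
time_s: 15.55
eef_pos: [493.7, 346.6, 200.4]
ee_rot: [0.0, 0.523, 0.852, 0.001]
force: [0.8, 0.0, -2.0]
grip_width: 0.727
grip_force: 66.2
```

>>> step_arm(increments=[{"dx": -0.8, "dy": -0.15, "dz": -0.9, "wx": 0, "wy": 0, "wz": 0}, {"dx": -0.96, "dy": -0.18, "dz": -0.9, "wx": 0, "wy": 0, "wz": 0}, {"dx": -0.96, "dy": -0.18, "dz": -0.9, "wx": 0, "wy": 0, "wz": 0}, {"dx": -0.96, "dy": -0.18, "dz": -0.9, "wx": 0, "wy": 0, "wz": 0}, {"dx": -0.96, "dy": -0.18, "dz": 0, "wx": 0, "wy": 0, "wz": 0}])

```text
time_s: 16.05
eef_pos: [527.7, 231.8, 292.4]
ee_rot: [0.002, 0.524, 0.852, 0.002]
force: [1.4, -0.0, -2.5]
grip_width: 0.727
grip_force: 66.3
```

>>> step_arm(increments=[{"dx": -0.96, "dy": -0.18, "dz": 0, "wx": 0, "wy": 0, "wz": 0}, {"dx": -0.96, "dy": -0.18, "dz": 0, "wx": 0, "wy": 0, "wz": 0}, {"dx": -0.96, "dy": -0.18, "dz": 0, "wx": 0, "wy": 0, "wz": 0}, {"dx": -0.96, "dy": -0.18, "dz": 0, "wx": 0, "wy": 0, "wz": 0}, {"dx": -0.96, "dy": -0.18, "dz": 0, "wx": 0, "wy": 0, "wz": 0}])

```text
time_s: 16.55
eef_pos: [561.0, 114.4, 289.1]
ee_rot: [0.0, 0.524, 0.852, 0.0]
force: [0.9, -0.0, -2.1]
grip_width: 0.728
grip_force: 66.3
```

Run:
```python
from h import *
T=pose();print(T[:3,3]);plan(tgt(box(21.4,-28,200),YB))
```

```text
[561.04445949 114.41612138 289.08822734]
rows 10 d [-0.93, -0.17, 0.36] w [0.0, 0.0, 0.0] tot [-232.4, -43.1, 89.1] [0.1, 0.0, 0.1]
```

>>> step_arm(increments=[{"dx": -0.95, "dy": -0.18, "dz": 0.1, "wx": 0, "wy": 0, "wz": 0}, {"dx": -0.95, "dy": -0.18, "dz": 0.1, "wx": 0, "wy": 0, "wz": 0}, {"dx": -0.95, "dy": -0.18, "dz": 0.3, "wx": 0, "wy": 0, "wz": 0}, {"dx": -0.95, "dy": -0.18, "dz": 0.4, "wx": 0, "wy": 0, "wz": 0}, {"dx": -0.95, "dy": -0.18, "dz": 0.5, "wx": 0, "wy": 0, "wz": 0}])

```text
time_s: 17.05
eef_pos: [594.8, -1.7, 254.1]
ee_rot: [0.001, 0.524, 0.852, 0.0]
force: [0.7, 0.1, -2.2]
grip_width: 0.729
grip_force: 66.3
```

>>> step_arm(increments=[{"dx": -0.95, "dy": -0.18, "dz": 0.5, "wx": 0, "wy": 0, "wz": 0}, {"dx": -0.95, "dy": -0.17, "dz": 0.5, "wx": 0, "wy": 0, "wz": 0}, {"dx": -0.95, "dy": -0.16, "dz": 0.5, "wx": 0, "wy": 0, "wz": 0}, {"dx": -0.9, "dy": -0.16, "dz": 0.3, "wx": 0, "wy": 0, "wz": 0}, {"dx": -0.6, "dy": -0.1, "dz": 0.2, "wx": 0, "wy": 0, "wz": 0}])

```text
time_s: 17.55
eef_pos: [626.6, -107.9, 203.1]
ee_rot: [0.0, 0.524, 0.852, -0.0]
force: [-0.3, -0.2, -2.2]
grip_width: 0.732
grip_force: 66.2
```

>>> step_arm(increments=[{"dx": 0, "dy": 0, "dz": 0, "wx": 0, "wy": 0, "wz": 0}, {"dx": 0, "dy": 0, "dz": 0, "wx": 0, "wy": 0, "wz": 0}, {"dx": 0, "dy": 0, "dz": 0, "wx": 0, "wy": 0, "wz": 0}])

```text
time_s: 17.85
eef_pos: [626.6, -105.5, 203.6]
ee_rot: [0.0, 0.523, 0.852, 0.0]
force: [-0.3, -0.5, -1.8]
grip_width: 0.729
grip_force: 66.2
```

Run:
```python
from h import *
for i in range(2):
  T=pose();c=eyes.capture("wrist");print(T[:3,3]);plan(tgt(box(21.4,-28,175),YB),n=1)
cv2.imwrite("pics/w8.png",c["frame"]);print(lm("wrist",c,"jar",T))
f=c["frame"];h=cv2.cvtColor(f,cv2.COLOR_BGR2HSV);m=(((h[...,0]<6)|(h[...,0]>174))&(h[...,1]>150)).astype(np.uint8)
n,l,st,ce=cv2.connectedComponentsWithStats(m);print(st[1+np.argmax(st[1:,4])])
```

```text
[ 626.60238568 -105.48078681  203.64931875]
rows 1 d [-0.27, -0.09, 1.14] w [0.01, 0.0, 0.03] tot [-6.6, -2.2, 28.5] [0.0, 0.0, 0.2]
[ 626.58583264 -105.44542116  203.54587445]
rows 1 d [-0.26, -0.09, 1.14] w [0.01, 0.0, 0.03] tot [-6.6, -2.2, 28.5] [0.0, 0.0, 0.2]
[([624.2, -108.5, 112.8], 0.75)]
[  239   245   165   161 20779]
```

View pics/w8.png

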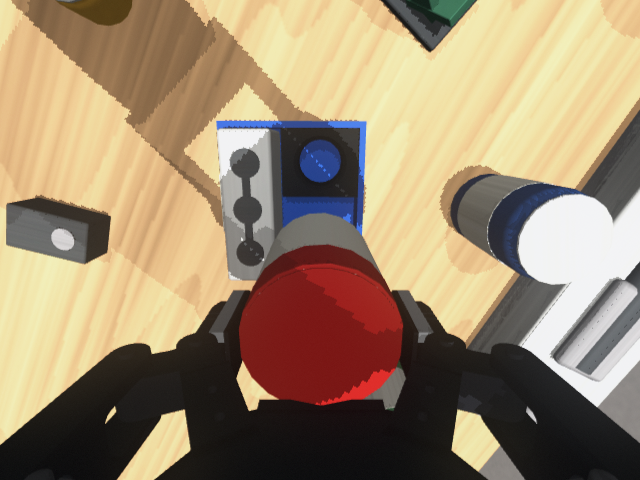

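The jar is held upright over the pocket. The bar's right edge is at u≈275 and the box's +x edge at u≈364, both at v≈170. I'll check the free width numerically.

Run:
```python
from h import *
T=pose();c=eyes.capture("wrist");f=c["frame"]
g=cv2.cvtColor(f,cv2.COLOR_BGR2GRAY).astype(float)
def tobox(P): d=P[:,:2]-BOX;return np.c_[d@[np.cos(YB),np.sin(YB)],d@[-np.sin(YB),np.cos(YB)]]
m,p=mask("wrist","bar")
k=cv2.cvtColor(f,cv2.COLOR_BGR2HSV);bl=(k[...,0]>100)&(k[...,0]<130)&(k[...,1]>120)
if m is not None:
    R=[(np.nonzero(m[v])[0].max()+.5,v) for v in range(150,230,10)];L=[(np.nonzero(m[v])[0].min()-.5,v) for v in range(150,230,10)]
    print("bar R",R,tobox(pix(c,T,R,65)).round(1).tolist(),"L",tobox(pix(c,T,L,65)).round(1).tolist())
B=[(np.nonzero(bl[v,340:380])[0].max()+340.5,v) for v in range(140,220,10)]
print("box R",B,tobox(pix(c,T,B,36)).round(1).tolist())
C=[(u,np.nonzero(bl[110:140,u])[0].min()+109.5) for u in range(300,360,10)];print("box +y",tobox(pix(c,T,C,36)).round(1).tolist())
D=[(u,np.nonzero(m[:,u])[0].min()-.5) for u in range(235,265,8)];print("bar +y",tobox(pix(c,T,D,65)).round(1).tolist())
```

```text
bar R [(np.float64(279.5), 150), (np.float64(280.5), 160), (np.float64(281.5), 170), (np.float64(281.5), 180), (np.float64(281.5), 190), (np.float64(281.5), 200), (np.float64(281.5), 210), (np.float64(282.5), 220)] [[-6.4, 45.6], [-5.8, 38.5], [-5.3, 31.2], [-5.5, 23.8], [-5.7, 16.3], [-6.0, 8.7], [-6.2, 0.9], [-5.6, -7.0]] L [[-52.6, 45.4], [-52.5, 38.3], [-51.6, 31.0], [-51.4, 23.6], [-51.3, 16.1], [-51.1, 8.5], [-51.0, 0.7], [-51.6, -7.2]]
box R [(np.float64(365.5), 140), (np.float64(364.5), 150), (np.float64(364.5), 160), (np.float64(364.5), 170), (np.float64(363.5), 180), (np.float64(363.5), 190), (np.float64(362.5), 200), (np.float64(362.5), 210)] [[60.2, 53.0], [59.7, 45.2], [60.0, 37.2], [60.3, 29.1], [59.8, 20.9], [60.2, 12.5], [59.7, 4.0], [60.0, -4.6]]
box +y [[7.3, 67.7], [15.3, 67.7], [23.2, 67.7], [31.2, 67.8], [39.2, 67.8], [47.2, 67.8]]
bar +y [[-37.9, 61.1], [-32.1, 61.8], [-26.4, 61.2], [-20.7, 61.2]]
```

Run:
```python
from h import *
plan(tgt(box(21.8,-27.7,165),YB),n=1)
```

```text
rows 1 d [-0.24, -0.06, 1.52] w [0.0, 0.0, 0.02] tot [-5.9, -1.6, 38.1] [0.0, 0.0, 0.1]
```

>>> step_arm(increments=[{"dx": -0.24, "dy": -0.06, "dz": 0.5, "wx": 0, "wy": 0, "wz": 0.02}, {"dx": 0, "dy": 0, "dz": 0.6, "wx": 0, "wy": 0, "wz": 0}, {"dx": 0, "dy": 0, "dz": 0.4, "wx": 0, "wy": 0, "wz": 0}, {"dx": 0, "dy": 0, "dz": 0, "wx": 0, "wy": 0, "wz": 0}, {"dx": 0, "dy": 0, "dz": 0, "wx": 0, "wy": 0, "wz": 0}])

```text
time_s: 18.6
eef_pos: [628.0, -112.5, 165.4]
ee_rot: [0.0, 0.525, 0.851, -0.0]
force: [-0.1, 0.3, -1.4]
grip_width: 0.726
grip_force: 66.2
```

Run:
```python
from h import *
plan(tgt(box(21.8,-27.7,105),YB),n=1);print(np.round(pose(),3).tolist())
```

```text
rows 1 d [0.03, 0.0, 2.41] w [-0.0, 0.0, -0.0] tot [0.6, 0.1, 60.4] [-0.0, 0.0, -0.0]
[[-0.45, 0.893, 0.0, 628.024], [0.893, 0.45, -0.0, -112.528], [-0.0, -0.0, -1.0, 165.351], [0.0, 0.0, 0.0, 1.0]]
```

>>> step_arm(increments=[{"dx": 0.03, "dy": 0, "dz": 0.3, "wx": 0, "wy": 0, "wz": 0}, {"dx": 0, "dy": 0, "dz": 0.3, "wx": 0, "wy": 0, "wz": 0}, {"dx": 0, "dy": 0, "dz": 0.2, "wx": 0, "wy": 0, "wz": 0}, {"dx": 0, "dy": 0, "dz": 0, "wx": 0, "wy": 0, "wz": 0}])

```text
time_s: 19.0
eef_pos: [627.2, -111.6, 144.3]
ee_rot: [-0.001, 0.524, 0.851, -0.0]
force: [0.6, -0.1, -2.6]
grip_width: 0.729
grip_force: 66.2
```

>>> step_arm(increments=[{"dx": 0, "dy": 0, "dz": 0.3, "wx": 0, "wy": 0, "wz": 0}, {"dx": 0, "dy": 0, "dz": 0.3, "wx": 0, "wy": 0, "wz": 0}, {"dx": 0, "dy": 0, "dz": 0, "wx": 0, "wy": 0, "wz": 0}])

```text
time_s: 19.3
eef_pos: [627.0, -111.6, 128.8]
ee_rot: [-0.001, 0.525, 0.851, -0.0]
force: [0.1, 0.2, -2.2]
grip_width: 0.725
grip_force: 66.2
```

>>> step_arm(increments=[{"dx": 0, "dy": 0.02, "dz": 0.3, "wx": 0, "wy": 0, "wz": 0}, {"dx": 0, "dy": 0, "dz": 0.2, "wx": 0, "wy": 0, "wz": 0}, {"dx": 0, "dy": 0, "dz": 0, "wx": 0, "wy": 0, "wz": 0}])

```text
time_s: 19.6
eef_pos: [627.7, -111.4, 116.8]
ee_rot: [-0.001, 0.525, 0.851, -0.0]
force: [-0.1, 0.5, -2.8]
grip_width: 0.729
grip_force: 66.2
```

>>> step_arm(increments=[{"dx": 0, "dy": 0, "dz": 0.2, "wx": 0, "wy": 0, "wz": 0}, {"dx": 0, "dy": 0, "dz": 0.2, "wx": 0, "wy": 0, "wz": 0}, {"dx": 0, "dy": 0, "dz": 0.05, "wx": 0, "wy": 0, "wz": 0}, {"dx": 0, "dy": 0, "dz": 0, "wx": 0, "wy": 0, "wz": 0}])

```text
time_s: 20.0
eef_pos: [628.0, -111.5, 106.3]
ee_rot: [-0.0, 0.525, 0.851, -0.0]
force: [0.6, -0.6, -2.4]
grip_width: 0.729
grip_force: 66.2
```

>>> step_arm(increments=[{"dx": 0, "dy": 0, "dz": 0.2, "wx": 0, "wy": 0, "wz": 0}, {"dx": 0, "dy": 0, "dz": 0.12, "wx": 0, "wy": 0, "wz": 0}, {"dx": 0, "dy": 0, "dz": 0.04, "wx": 0, "wy": 0, "wz": 0}, {"dx": 0, "dy": 0, "dz": 0, "wx": 0, "wy": 0, "wz": 0}])

```text
time_s: 20.4
eef_pos: [628.0, -111.5, 97.3]
ee_rot: [-0.0, 0.525, 0.851, -0.0]
force: [-0.4, -0.5, -2.6]
grip_width: 0.73
grip_force: 66.2
```

>>> step_arm(increments=[{"dx": 0, "dy": 0, "dz": 0.04, "wx": 0, "wy": 0, "wz": 0}, {"dx": 0, "dy": 0, "dz": 0.04, "wx": 0, "wy": 0, "wz": 0}, {"dx": 0, "dy": 0, "dz": 0, "wx": 0, "wy": 0, "wz": 0}])

```text
time_s: 20.7
eef_pos: [628.0, -111.5, 95.4]
ee_rot: [-0.0, 0.525, 0.851, -0.0]
force: [-0.3, 1.2, -1.6]
grip_width: 0.73
grip_force: 66.2
```

>>> step_arm(increments=[{"dx": 0, "dy": 0, "dz": 0.04, "wx": 0, "wy": 0, "wz": 0}, {"dx": 0, "dy": 0, "dz": 0.04, "wx": 0, "wy": 0, "wz": 0}, {"dx": 0, "dy": 0, "dz": 0, "wx": 0, "wy": 0, "wz": 0}])

```text
time_s: 21.0
eef_pos: [628.3, -111.9, 95.0]
ee_rot: [0.001, 0.524, 0.851, -0.0]
force: [-4.0, 0.1, 7.9]
grip_width: 0.727
grip_force: 67.2
```

>>> step_arm(increments=[{"dx": 0, "dy": 0, "dz": 0.03, "wx": 0, "wy": 0, "wz": 0}, {"dx": 0, "dy": 0, "dz": 0, "wx": 0, "wy": 0, "wz": 0}, {"dx": 0, "dy": 0, "dz": 0, "wx": 0, "wy": 0, "wz": 0}])

```text
time_s: 21.3
eef_pos: [628.3, -111.9, 95.0]
ee_rot: [0.001, 0.524, 0.851, -0.0]
force: [-6.7, 0.7, 12.4]
grip_width: 0.728
grip_force: 67.7
```

>>> step_arm(increments=[{"dx": 0, "dy": 0, "dz": -0.05, "wx": 0, "wy": 0, "wz": 0}, {"dx": 0, "dy": 0, "dz": 0, "wx": 0, "wy": 0, "wz": 0}])

```text
time_s: 21.5
eef_pos: [628.3, -111.8, 95.0]
ee_rot: [0.001, 0.524, 0.851, -0.0]
force: [-3.9, -0.3, 6.7]
grip_width: 0.73
grip_force: 67.1
```

>>> step_arm(increments=[{"dx": 0, "dy": 0, "dz": 0, "wx": 0, "wy": 0, "wz": 0}, {"dx": 0, "dy": 0, "dz": 0, "wx": 0, "wy": 0, "wz": 0}, {"dx": 0, "dy": 0, "dz": 0, "wx": 0, "wy": 0, "wz": 0}], fingers=84)

```text
time_s: 21.8
eef_pos: [628.0, -111.5, 93.8]
ee_rot: [-0.0, 0.525, 0.851, 0.0]
force: [0.6, 0.6, 0.1]
grip_width: 0.984
grip_force: 0.0
```

>>> step_arm(increments=[{"dx": 0, "dy": 0, "dz": -0.4, "wx": 0, "wy": 0, "wz": 0}, {"dx": 0, "dy": 0, "dz": -0.9, "wx": 0, "wy": 0, "wz": 0}, {"dx": 0, "dy": 0, "dz": -1, "wx": 0, "wy": 0, "wz": 0}, {"dx": 0, "dy": 0, "dz": -1, "wx": 0, "wy": 0, "wz": 0}, {"dx": 0.7, "dy": 0, "dz": -1, "wx": 0, "wy": 0, "wz": 0}])

```text
time_s: 22.3
eef_pos: [620.4, -97.1, 203.2]
ee_rot: [0.001, 0.525, 0.851, 0.0]
force: [1.2, 0.8, 0.0]
grip_width: 0.98
grip_force: 0.0
```

>>> step_arm(increments=[{"dx": 0.9, "dy": 0.2, "dz": -0.7, "wx": 0, "wy": 0, "wz": 0}, {"dx": 0.9, "dy": 0.3, "dz": -0.6, "wx": 0, "wy": 0, "wz": 0}, {"dx": 0.9, "dy": 0.3, "dz": -0.5, "wx": 0, "wy": 0, "wz": 0}, {"dx": 0.6, "dy": 0.3, "dz": 0, "wx": 0, "wy": 0, "wz": 0}, {"dx": 0, "dy": 0, "dz": 0, "wx": 0, "wy": 0, "wz": 0}])

```text
time_s: 22.8
eef_pos: [607.6, -8.1, 246.7]
ee_rot: [0.0, 0.524, 0.852, 0.0]
force: [-0.1, -0.2, -1.0]
grip_width: 0.981
grip_force: 0.0
```

>>> step_arm(increments=[{"dx": 0, "dy": 0, "dz": 0, "wx": 0, "wy": 0, "wz": 0}, {"dx": 0, "dy": 0, "dz": 0, "wx": 0, "wy": 0, "wz": 0}])

```text
time_s: 23.0
eef_pos: [607.6, -10.8, 245.8]
ee_rot: [-0.001, 0.525, 0.851, -0.0]
force: [0.2, -0.5, 0.6]
grip_width: 0.985
grip_force: 0.0
```

Run:
```python
from h import *
T=pose();c=eyes.capture("wrist");cv2.imwrite("pics/w9.png",c["frame"]);print(np.round(T,3).tolist())
for l in ["core","rest","seat","jar","bore"]: print(l,lm("wrist",c,l,T))
k,p=mask("wrist","core");print(p)
np.savez("w9.npz",T=T,img=c["frame"],tfc=c["tool_from_camera"],k=[c["fx"],c["fy"],c["cx"],c["cy"]],core=k)
```

```text
[[-0.449, 0.894, -0.001, 607.597], [0.894, 0.449, 0.0, -10.752], [0.001, -0.001, -1.0, 245.752], [0.0, 0.0, 0.0, 1.0]]
core [([626.1, 108.5, 37.1], 0.88)]
rest [([595.6, 115.3, -4.1], 0.94), ([625.2, 108.9, 33.7], 0.72)]
seat [([629.0, 104.5, 32.8], 0.92), ([602.2, -53.7, 35.2], 0.6)]
jar [([623.5, -112.1, 1.8], 0.86)]
bore [([604.3, -56.9, 34.4], 0.75)]
0.84
```

View pics/w9.png

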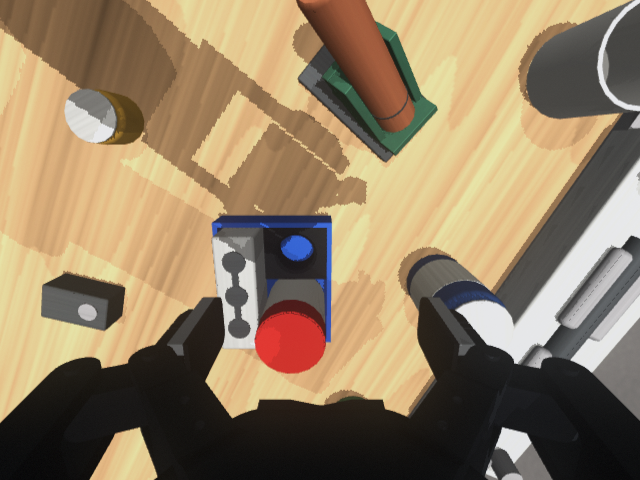

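The jar stands in its pocket, lid at (291,341). The core is in view with its ring at (393,110). I'll fit the cylinder model to the copper pixels in several views.

```bash
cat > fit.py <<'E'
from h import *
from scipy.optimize import minimize
views=[]
for n in ("w6","w9"):
    d=np.load(n+".npz");C=np.linalg.inv(d["T"]@d["tfc"]);views.append((C[:3,:3],C[:3,3],d["k"],d["img"]))
for cam in ("scene","side"):
    s=eyes.capture(cam);views.append((np.array(s["R"]),np.array(s["t"]),[s["fx"],s["fy"],s["cx"],s["cy"]],s["frame"]))
def proj(v,P):
    q=P@v[0].T+v[1];f=v[2];return np.c_[f[0]*q[:,0]/q[:,2]+f[2],f[1]*q[:,1]/q[:,2]+f[3]]
th=np.linspace(0,2*np.pi,40)
def hull(v,p,s0,s1):
    x,y,yaw,z=p;ex=np.array([np.cos(yaw),np.sin(yaw),0]);ey=np.array([-np.sin(yaw),np.cos(yaw),0]);a=-ex*np.sin(np.radians(40))+np.array([0,0,np.cos(np.radians(40))]);b=np.cross(a,ey)
    o=np.array([x,y,z]);r=17*(np.outer(np.cos(th),ey)+np.outer(np.sin(th),b))
    h=cv2.convexHull(proj(v,np.r_[o+a*s0+r,o+a*s1+r]).astype(np.float32))
    m=np.zeros((480*1,640*1),np.uint8);cv2.fillConvexPoly(m,np.round(h*16).astype(int),1,shift=4);return m
masks=[]
p0=[630,108,np.radians(-14),32]
for v in views:
    h=cv2.cvtColor(v[3],cv2.COLOR_BGR2HSV);m=((h[...,0]<13)&(h[...,1]>115)).astype(np.uint8)
    roi=cv2.dilate(hull(v,p0,0,150),np.ones((25,25)));m=cv2.morphologyEx(m,cv2.MORPH_CLOSE,np.ones((9,9)))*roi;masks.append(m);print(m.sum(),hull(v,p0,0,150).sum())
def cost(p,vs):
    return sum(((masks[i]&(1-hull(views[i],p,0,150))).sum()+(hull(views[i],p,80,150)&(1-masks[i])).sum())/masks[i].sum() for i in vs)
for vs in ([0],[1],[0,1],[2],[3],[0,1,2,3]):
    f=lambda q:cost([q[0],q[1],q[2]/50,32],vs)
    r=min((minimize(f,[a,b,-14/57.3*50],method="Nelder-Mead",options=dict(initial_simplex=np.array([a,b,-12.2])+np.array([[0,0,0],[4,0,0],[0,4,0],[0,0,4]]))) for a in (627,632) for b in (105,110)),key=lambda r:r.fun)
    print(vs,np.round([r.x[0],r.x[1],np.degrees(r.x[2]/50)],2),round(r.fun,4))
E
python3 fit.py
```

```text
7633 8650
7110 7523
1339 1359
475 939
[0] [629.42 105.62 -15.03] 0.0943
[1] [625.54 107.31 -15.32] 0.0094
[0, 1] [625.75 107.44 -15.19] 0.1077
[2] [634.85 102.52 -16.92] 0.1792
[3] [629.2  104.71 -16.13] 0.2421
[0, 1, 2, 3] [627.84 105.74 -15.73] 0.588
```

No picture views are left, so I'll work from numbers. The views agree on the axis to about 1–2 mm: foot ≈ (630,106,32), rest yaw ≈ -15.2°. I'll plan a pre-grasp aligned with the core's axis.

```bash
cat >> h.py <<'E'
FOOT=np.array([630,105.8,32.]);RY=np.radians(-15.2)
AX=np.array([-np.cos(RY)*np.sin(np.radians(40)),-np.sin(RY)*np.sin(np.radians(40)),np.cos(np.radians(40))])
def coreT(s,up=0,foot=FOOT): return tgt(foot+AX*s+np.array([0,0,up]),RY+np.pi/2,-AX)
E
python3 - <<'E'
from h import *
d=np.load("w9.npz");c=dict(tool_from_camera=d["tfc"],fx=d["k"][0],fy=d["k"][1],cx=d["k"][2],cy=d["k"][3])
h=cv2.cvtColor(d["img"],cv2.COLOR_BGR2HSV);m=(((h[...,0]<6)|(h[...,0]>174))&(h[...,1]>150)).astype(np.uint8);m[:309]=0
n,l,st,ce=cv2.connectedComponentsWithStats(m);i=1+np.argmax(st[1:,4]);v,u=np.nonzero(l==i);C,r=cv2.minEnclosingCircle(pix(c,d["T"],np.c_[u,v],100)[:,:2].astype(np.float32))
e=np.array(C)-BOX;print("jar in box",e@[np.cos(YB),np.sin(YB)],e@[-np.sin(YB),np.cos(YB)],r)
T=coreT(235);print(np.round(T,3).tolist());plan(T)
A=tgt([520,110,260],RY+np.pi/2);plan(A);plan(T,A)
E
```

```text
jar in box 23.943056312352677 -24.011662167033805 35.87794494628906
[[-0.739, 0.262, 0.62, 484.229], [0.201, 0.965, -0.169, 145.405], [-0.643, 0.0, -0.766, 212.02], [0.0, 0.0, 0.0, 1.0]]
rows 9 d [0.92, 0.13, -0.12] w [-0.31, -0.7, -0.85] tot [194.2, -40.4, 34.5] [-16.8, -37.6, -46.1]
rows 9 d [0.67, 0.14, -0.06] w [-0.0, -0.0, -0.89] tot [146.5, -24.3, -13.5] [-0.0, -0.0, -48.1]
rows 7 d [0.33, 0.14, 0.19] w [0.0, -0.95, 0.0] tot [43.8, 24.8, 48.0] [0.0, -40.0, 0.0]
```

>>> step_arm(increments=[{"dx": 0.92, "dy": 0.13, "dz": -0.12, "wx": -0.31, "wy": -0.7, "wz": -0.85}, {"dx": 0.92, "dy": 0.13, "dz": -0.12, "wx": -0.31, "wy": -0.7, "wz": -0.85}, {"dx": 0.92, "dy": 0.13, "dz": -0.12, "wx": -0.31, "wy": -0.7, "wz": -0.85}, {"dx": 0.92, "dy": 0.13, "dz": -0.12, "wx": -0.31, "wy": -0.7, "wz": -0.85}, {"dx": 0.92, "dy": 0.13, "dz": -0.12, "wx": -0.31, "wy": -0.7, "wz": -0.85}], fingers=75)

```text
time_s: 23.95
eef_pos: [551.2, 92.2, 245.0]
ee_rot: [0.198, 0.312, 0.929, -0.026]
force: [0.4, -0.6, 1.5]
grip_width: 0.88
grip_force: 0.0
```

>>> step_arm(increments=[{"dx": 0.92, "dy": 0.13, "dz": -0.12, "wx": -0.31, "wy": -0.7, "wz": -0.85}, {"dx": 0.92, "dy": 0.13, "dz": -0.12, "wx": -0.31, "wy": -0.7, "wz": -0.85}, {"dx": 0.92, "dy": 0.13, "dz": -0.12, "wx": -0.31, "wy": -0.7, "wz": -0.85}, {"dx": 0.92, "dy": 0.13, "dz": -0.12, "wx": -0.31, "wy": -0.7, "wz": -0.85}, {"dx": 0, "dy": 0, "dz": 0, "wx": 0, "wy": 0, "wz": 0}])

```text
time_s: 24.45
eef_pos: [480.4, 145.9, 208.7]
ee_rot: [0.339, 0.123, 0.932, -0.047]
force: [0.9, -0.7, -0.8]
grip_width: 0.878
grip_force: 0.0
```

Run:
```python
from h import *
print(np.degrees(ctrl.sense()["joints"]).round(1))
T=pose();c=eyes.capture("wrist");cv2.imwrite("pics/w10.png",c["frame"]);print(np.round(T,3).tolist());plan(coreT(235))
for l in ["core","seat"]: print(l,lm("wrist",c,l,T))
f=c["frame"];h=cv2.cvtColor(f,cv2.COLOR_BGR2HSV);m=((h[...,0]<13)&(h[...,1]>115)).astype(np.uint8)
n,l,st,ce=cv2.connectedComponentsWithStats(m);i=1+np.argmax(st[1:,4]);print(st[i],ce[i])
np.savez("w10.npz",T=T,img=f,tfc=c["tool_from_camera"],k=[c["fx"],c["fy"],c["cx"],c["cy"]])
```

```text
[ 11.2   7.4 116.  -41.7  25.6 -30.7]
[[-0.74, 0.26, 0.62, 480.389], [0.197, 0.966, -0.171, 145.901], [-0.643, -0.004, -0.766, 208.655], [0.0, 0.0, 0.0, 1.0]]
rows 1 d [-0.09, 0.01, -0.01] w [-0.02, 0.01, -0.0] tot [-2.3, 0.4, -0.2] [-0.1, 0.1, -0.0]
core [([629.2, 104.5, 37.2], 0.86), ([625.2, -115.9, 4.5], 0.21)]
seat []
[  94  264   71   45 2447] [129.24846751 285.98610544]
```

Run:
```python
from h import *
d=np.load("w10.npz");T=d["T"];C=np.linalg.inv(T@d["tfc"]);fx,fy,cx,cy=d["k"]
def pr(P): q=np.atleast_2d(P)@C[:3,:3].T+C[:3,3];return np.c_[fx*q[:,0]/q[:,2]+cx,fy*q[:,1]/q[:,2]+cy]
th=np.linspace(0,2*np.pi,12,endpoint=False);b=np.cross(AX,[np.cos(RY+np.pi/2),np.sin(RY+np.pi/2),0]);ey=np.array([-np.sin(RY),np.cos(RY),0])
H=FOOT+150*AX;print("pred head",pr(H).round(1),"ring",pr(H+17*(np.outer(np.cos(th),ey)+np.outer(np.sin(th),b))).round(0).tolist())
eyes.capture("wrist");k,p=mask("wrist","core");v,u=np.nonzero(k);print("mask",p,u.min(),u.max(),v.min(),v.max(),k.sum())
for r in range(v.min(),v.max()+1,6):
    w=np.nonzero(k[r])[0]
    if len(w): print(r,w.min(),w.max(),(w.min()+w.max())/2)
img=d["img"];print([img[int(y),int(x)].tolist() for x,y in pr(np.array([H,H+10*ey,H-10*ey,H+13*b,H-13*b]))])
```

```text
pred head [[319.4 267.2]] ring [[346.0, 267.0], [343.0, 255.0], [333.0, 245.0], [320.0, 242.0], [306.0, 245.0], [296.0, 255.0], [293.0, 267.0], [297.0, 279.0], [306.0, 288.0], [319.0, 291.0], [332.0, 288.0], [342.0, 280.0]]
mask 0.93 293 345 211 280 2874
211 335 336 335.5
217 302 338 320.0
223 301 339 320.0
229 300 339 319.5
235 298 340 319.0
241 296 342 319.0
247 294 344 319.0
253 293 344 318.5
259 293 344 318.5
265 295 342 318.5
271 298 338 318.0
277 306 330 318.0
[[90, 90, 91], [92, 133, 216], [94, 137, 223], [91, 133, 218], [97, 141, 226]]
```

```bash
sed -e 's/("w6","w9")/("w9","w10")/' -e 's/("scene","side")/()/' -e '/^for vs in/,$d' fit.py > fit2.py
cat >> fit2.py <<'E'
eyes.capture("wrist");k,p=mask("wrist","core");masks[1]=cv2.morphologyEx(k,cv2.MORPH_CLOSE,np.ones((5,5)))
def cost(p,vs):
    t=0
    for i in vs:
        a=hull(views[i],p,0,150);b=hull(views[i],p,80,150);m=masks[i]
        t+=((m&(1-a)).sum()+(b&(1-m)).sum())/m.sum()
    return t
# in w10 only the front part counts
for vs in ([1],[0,1]):
    f=lambda q:cost([q[0],q[1],np.radians(q[3]),q[2]],vs)
    x0=np.array([628,106,32,-15.2]);r=min((minimize(f,x0+[dx,0,dz,0],method="Nelder-Mead",options=dict(maxiter=400,initial_simplex=x0+[dx,0,dz,0]+np.vstack([np.zeros(4),np.diag([3,3,3,1.5])]))) for dx in(-3,2) for dz in (-4,0,3)),key=lambda r:r.fun)
    q=r.x;print(vs,q.round(2),round(r.fun,4))
    T=views and np.load("w10.npz")["T"];ya=np.radians(q[3]);a=np.array([-np.cos(ya)*.6428,-np.sin(ya)*.6428,.766]);g=np.array([q[0],q[1],q[2]])+132*a
    print("grasp pt",g.round(1),"in tool",(np.linalg.inv(T)@np.r_[g,1])[:3].round(1))
E
python3 fit2.py
```

```text
7110 7523
2272 3695
[1] [633.96 105.56  20.52 -14.42] 0.0302
grasp pt [551.8 126.7 121.6] in tool [ -0.7   0.4 114.2]
[0, 1] [634.29 105.58  20.46 -14.42] 0.0546
grasp pt [552.1 126.7 121.6] in tool [ -0.9   0.5 114.4]
```

Run:
```python
import numpy as np,cv2
f=np.load("w10.npz")["img"]
print("col319",[(r,f[r,319].tolist()) for r in range(200,310,4)])
for r in (235,250,256,262,275):
    print(r,[(x,f[r,x].tolist()) for x in list(range(286,302,2))+list(range(336,352,2))])
```

```text
col319 [(200, [43, 56, 45]), (204, [37, 50, 44]), (208, [36, 49, 44]), (212, [46, 62, 49]), (216, [52, 68, 53]), (220, [48, 63, 54]), (224, [36, 51, 83]), (228, [38, 54, 85]), (232, [38, 55, 86]), (236, [37, 53, 84]), (240, [38, 54, 87]), (244, [65, 96, 163]), (248, [91, 134, 219]), (252, [92, 132, 215]), (256, [88, 88, 90]), (260, [89, 90, 93]), (264, [87, 89, 90]), (268, [92, 91, 93]), (272, [91, 90, 92]), (276, [92, 90, 90]), (280, [94, 112, 165]), (284, [96, 139, 224]), (288, [93, 129, 208]), (292, [111, 113, 116]), (296, [122, 125, 127]), (300, [124, 128, 130]), (304, [124, 128, 129]), (308, [120, 123, 125])]
235 [(286, [143, 199, 236]), (288, [97, 132, 131]), (290, [100, 130, 84]), (292, [99, 131, 85]), (294, [102, 131, 85]), (296, [90, 118, 77]), (298, [37, 51, 48]), (300, [39, 55, 75]), (336, [35, 52, 80]), (338, [33, 49, 78]), (340, [55, 75, 78]), (342, [40, 54, 49]), (344, [101, 130, 82]), (346, [102, 134, 86]), (348, [103, 134, 86]), (350, [104, 134, 86])]
250 [(286, [139, 193, 233]), (288, [138, 192, 232]), (290, [136, 190, 231]), (292, [137, 190, 231]), (294, [137, 191, 
[... 684 characters left out ...]
, [145, 199, 236]), (292, [144, 199, 235]), (294, [51, 72, 108]), (296, [63, 91, 154]), (298, [91, 132, 217]), (300, [93, 134, 220]), (336, [93, 136, 221]), (338, [91, 134, 220]), (340, [91, 135, 219]), (342, [67, 97, 163]), (344, [44, 62, 101]), (346, [134, 186, 229]), (348, [137, 190, 231]), (350, [135, 189, 231])]
275 [(286, [141, 194, 234]), (288, [138, 192, 232]), (290, [138, 191, 231]), (292, [136, 189, 231]), (294, [135, 187, 229]), (296, [92, 130, 174]), (298, [76, 108, 182]), (300, [93, 134, 219]), (336, [97, 140, 227]), (338, [97, 140, 226]), (340, [84, 122, 202]), (342, [87, 123, 174]), (344, [144, 198, 236]), (346, [140, 193, 233]), (348, [136, 189, 230]), (350, [132, 183, 226])]
```

The head dot spans rows 254–279, so its centre is at 266.5 against a predicted 267.2. The model is confirmed, so I'll advance along the axis.

Run:
```python
from h import *
plan(coreT(129))
```

```text
rows 5 d [0.0, 0.01, 0.84] w [-0.01, 0.01, -0.01] tot [0.5, 0.8, 105.3] [-0.2, 0.2, -0.2]
```

>>> step_arm(increments=[{"dx": 0, "dy": 0.02, "dz": 0.8, "wx": 0, "wy": 0, "wz": 0}, {"dx": 0, "dy": 0, "dz": 0.9, "wx": 0, "wy": 0, "wz": 0}, {"dx": 0, "dy": 0, "dz": 0.9, "wx": 0, "wy": 0, "wz": 0}, {"dx": 0, "dy": 0, "dz": 0.9, "wx": 0, "wy": 0, "wz": 0}, {"dx": 0, "dy": 0, "dz": 0.4, "wx": 0, "wy": 0, "wz": 0}])

```text
time_s: 25.3
eef_pos: [545.5, 128.0, 135.1]
ee_rot: [0.34, 0.126, 0.931, -0.047]
force: [-0.1, -0.7, 0.5]
grip_width: 0.878
grip_force: 0.0
```

>>> step_arm(increments=[{"dx": 0, "dy": 0, "dz": 0.31, "wx": 0, "wy": 0, "wz": 0}, {"dx": 0, "dy": 0, "dz": 0, "wx": 0, "wy": 0, "wz": 0}, {"dx": 0, "dy": 0, "dz": 0, "wx": 0, "wy": 0, "wz": 0}])

```text
time_s: 25.6
eef_pos: [549.6, 127.3, 130.8]
ee_rot: [0.34, 0.126, 0.931, -0.046]
force: [0.2, 0.3, -0.3]
grip_width: 0.877
grip_force: 0.0
```

Run:
```python
from h import *
plan(coreT(129),n=1);print(ctrl.sense()["force"])
```

```text
rows 1 d [-0.01, 0.01, 0.01] w [-0.03, 0.03, -0.02] tot [-0.3, 0.3, 0.2] [-0.2, 0.2, -0.1]
[ 0.22449414  0.27382313 -0.33249947]
```

>>> step_arm(increments=[{"dx": 0, "dy": 0, "dz": 0, "wx": 0, "wy": 0, "wz": 0}, {"dx": 0, "dy": 0, "dz": 0, "wx": 0, "wy": 0, "wz": 0}, {"dx": 0, "dy": 0, "dz": 0, "wx": 0, "wy": 0, "wz": 0}, {"dx": 0, "dy": 0, "dz": 0, "wx": 0, "wy": 0, "wz": 0}, {"dx": 0, "dy": 0, "dz": 0, "wx": 0, "wy": 0, "wz": 0}], fingers=25, squeeze=30)

```text
time_s: 26.1
eef_pos: [549.3, 127.5, 131.1]
ee_rot: [0.341, 0.125, 0.931, -0.046]
force: [-4.7, -0.2, 6.0]
grip_width: 0.391
grip_force: 29.5
```

Run:
```python
from h import *
plan(coreT(129),n=1);s=ctrl.sense();print(s["force"],s["wrist_torque"],s["grip_width"]*85.4)
```

```text
rows 1 d [-0.01, 0.01, 0.02] w [-0.02, 0.04, -0.01] tot [-0.4, 0.2, 0.6] [-0.1, 0.2, -0.1]
[-4.67321281 -0.24644847  6.0061831 ] [-0.10626579  0.37385544 -0.1751002 ] 33.40218912297236
```

>>> step_arm(increments=[{"dx": 0, "dy": 0, "dz": 0, "wx": 0, "wy": 0, "wz": 0}, {"dx": 0, "dy": 0, "dz": -0.3, "wx": 0, "wy": 0, "wz": 0}, {"dx": 0, "dy": 0, "dz": -0.5, "wx": 0, "wy": 0, "wz": 0}, {"dx": 0, "dy": 0, "dz": -0.5, "wx": 0, "wy": 0, "wz": 0}], squeeze=80)

```text
time_s: 26.5
eef_pos: [528.9, 133.1, 155.8]
ee_rot: [0.34, 0.125, 0.931, -0.046]
force: [3.0, -1.3, -2.5]
grip_width: 0.381
grip_force: 79.9
```

>>> step_arm(increments=[{"dx": 0, "dy": 0, "dz": -0.6, "wx": 0, "wy": 0, "wz": 0}, {"dx": 0, "dy": 0, "dz": -0.7, "wx": 0, "wy": 0, "wz": 0}, {"dx": 0, "dy": 0, "dz": -0.7, "wx": 0, "wy": 0, "wz": 0}, {"dx": 0, "dy": 0, "dz": -0.7, "wx": 0, "wy": 0, "wz": 0}, {"dx": 0, "dy": 0, "dz": 0, "wx": 0, "wy": 0, "wz": 0}])

```text
time_s: 27.0
eef_pos: [486.3, 145.2, 208.0]
ee_rot: [0.341, 0.125, 0.931, -0.046]
force: [0.4, -0.4, -4.1]
grip_width: 0.377
grip_force: 80.2
```

Run:
```python
from h import *
print(ctrl.sense()["joints"].round(2))
A=plan(tgt([500,110,270],RY+np.pi/2));b=box(23,35,255);print(b);plan(tgt(b,RY+np.pi/2),A);plan(tgt(b,RY+np.pi/2))
```

```text
[ 0.19  0.14  2.01 -0.73  0.44 -0.53]
rows 7 d [-0.26, -0.17, -0.28] w [-0.0, 0.96, -0.0] tot [-57.2, -30.3, -32.8] [-0.0, 40.2, -0.1]
[600.68507026 -55.39347284 255.        ]
rows 6 d [-0.94, -0.89, 0.1] w [0.0, 0.0, 0.0] tot [-140.5, -133.2, 15.0] [0.0, 0.0, 0.0]
rows 7 d [-0.98, -0.93, 0.12] w [-0.0, 0.96, -0.0] tot [-155.0, -163.2, 69.6] [-0.0, 40.2, -0.1]
```

>>> step_arm(increments=[{"dx": -0.26, "dy": -0.17, "dz": -0.28, "wx": 0, "wy": 0.96, "wz": 0}, {"dx": -0.26, "dy": -0.17, "dz": -0.28, "wx": 0, "wy": 0.96, "wz": 0}, {"dx": -0.26, "dy": -0.17, "dz": -0.28, "wx": 0, "wy": 0.96, "wz": 0}, {"dx": -0.26, "dy": -0.17, "dz": -0.28, "wx": 0, "wy": 0.96, "wz": 0}, {"dx": -0.26, "dy": -0.17, "dz": -0.28, "wx": 0, "wy": 0.96, "wz": 0}])

```text
time_s: 27.5
eef_pos: [492.1, 120.8, 250.6]
ee_rot: [0.107, 0.135, 0.985, -0.017]
force: [0.5, -1.1, -3.8]
grip_width: 0.377
grip_force: 80.2
```

>>> step_arm(increments=[{"dx": -0.26, "dy": -0.17, "dz": -0.28, "wx": 0, "wy": 0.96, "wz": 0}, {"dx": -0.26, "dy": -0.17, "dz": -0.28, "wx": 0, "wy": 0.94, "wz": 0}, {"dx": -0.5, "dy": -0.5, "dz": 0, "wx": 0, "wy": 0, "wz": 0}, {"dx": -0.9, "dy": -0.85, "dz": 0, "wx": 0, "wy": 0, "wz": 0}, {"dx": -0.9, "dy": -0.85, "dz": 0, "wx": 0, "wy": 0, "wz": 0}])

```text
time_s: 28.0
eef_pos: [541.1, 40.6, 267.3]
ee_rot: [0.01, 0.136, 0.991, -0.004]
force: [0.4, -0.2, -3.2]
grip_width: 0.376
grip_force: 80.2
```

>>> step_arm(increments=[{"dx": -0.9, "dy": -0.85, "dz": 0, "wx": 0, "wy": 0, "wz": 0}, {"dx": -0.9, "dy": -0.85, "dz": 0, "wx": 0, "wy": 0, "wz": 0}, {"dx": -0.7, "dy": -0.7, "dz": 0, "wx": 0, "wy": 0, "wz": 0}, {"dx": 0, "dy": 0, "dz": 0, "wx": 0, "wy": 0, "wz": 0}, {"dx": 0, "dy": 0, "dz": 0, "wx": 0, "wy": 0, "wz": 0}])

```text
time_s: 28.5
eef_pos: [584.5, -33.2, 268.9]
ee_rot: [0.01, 0.136, 0.991, -0.004]
force: [0.1, 0.7, -3.4]
grip_width: 0.375
grip_force: 80.4
```

Run:
```python
from h import *
print(np.round(pose(),3).tolist());plan(tgt(box(23,35,200),RY+np.pi/2),n=1)
T=pose();foot=T[:3,3]-[0,0,129]
# core foot/verticality from scene & side cameras: copper mask axis vs model
for cam in ("scene","side"):
    s=eyes.capture(cam);R=np.array(s["R"]);t=np.array(s["t"]);k,p=mask(cam,"core")
    def pr(P): q=P@R.T+t;return np.c_[s["fx"]*q[:,0]/q[:,2]+s["cx"],s["fy"]*q[:,1]/q[:,2]+s["cy"]]
    print(cam,"pred foot, s=60",pr(np.array([foot,foot+[0,0,60],foot+[0,0,100]])).round(1).tolist(),"mask",p)
    if k is not None:
        v,u=np.nonzero(k);print("v",v.min(),v.max(),[(int(r),float(np.nonzero(k[r])[0].mean().round(1)),int(k[r].sum())) for r in range(v.min(),v.max()+1,5)])
```

```text
[[-0.963, 0.27, 0.019, 584.468], [0.27, 0.963, -0.01, -33.212], [-0.021, -0.005, -1.0, 268.899], [0.0, 0.0, 0.0, 1.0]]
rows 1 d [-0.81, -0.67, 2.78] w [-0.05, 0.2, -0.08] tot [-20.2, -16.6, 69.4] [-0.3, 1.2, -0.5]
scene pred foot, s=60 [[291.0, 231.4], [289.7, 212.8], [288.7, 199.5]] mask 0.92
v 176 238 [(176, 288.0, 7), (181, 287.0, 15), (186, 288.5, 18), (191, 288.5, 18), (196, 288.5, 18), (201, 288.5, 18), (206, 289.5, 20), (211, 290.0, 19), (216, 291.0, 19), (221, 291.5, 18), (226, 291.0, 17), (231, 291.5, 18), (236, 291.5, 14)]
side pred foot, s=60 [[330.8, 202.0], [330.9, 175.8], [330.9, 157.4]] mask 0.56
v 132 203 [(132, 332.5, 4), (137, 333.0, 11), (142, 333.5, 12), (147, 333.5, 12), (152, 333.5, 12), (157, 333.5, 12), (162, 331.5, 16), (167, 331.5, 16), (172, 330.5, 16), (177, 330.5, 16), (182, 330.5, 16), (187, 330.5, 16), (192, 330.5, 16), (197, 331.0, 15), (202, 331.0, 11)]
```

>>> step_arm(increments=[{"dx": -0.4, "dy": -0.33, "dz": 0.2, "wx": -0.05, "wy": 0.2, "wz": -0.08}, {"dx": -0.38, "dy": -0.34, "dz": 0.5, "wx": 0, "wy": 0, "wz": 0}, {"dx": 0, "dy": 0, "dz": 0.9, "wx": 0, "wy": 0, "wz": 0}, {"dx": 0, "dy": 0, "dz": 0.7, "wx": 0, "wy": 0, "wz": 0}, {"dx": 0, "dy": 0, "dz": 0, "wx": 0, "wy": 0, "wz": 0}])

```text
time_s: 29.2
eef_pos: [598.1, -54.0, 209.9]
ee_rot: [-0.002, 0.132, 0.991, 0.0]
force: [-1.0, -0.0, -4.1]
grip_width: 0.379
grip_force: 80.3
```

>>> step_arm(increments=[{"dx": 0, "dy": 0, "dz": 0, "wx": 0, "wy": 0, "wz": 0}, {"dx": 0, "dy": 0, "dz": 0, "wx": 0, "wy": 0, "wz": 0}])

```text
time_s: 29.4
eef_pos: [599.6, -54.3, 214.3]
ee_rot: [0.002, 0.132, 0.991, -0.0]
force: [0.7, 0.6, -3.3]
grip_width: 0.38
grip_force: 80.4
```

Run:
```python
from h import *
plan(tgt(box(23,35,200),RY+np.pi/2),n=1);print(pose()[:3,3])
for cam in ("scene","side"):
    s=eyes.capture(cam);R=np.array(s["R"]);t=np.array(s["t"]);k,p=mask(cam,"core")
    def pr(P): q=P@R.T+t;return np.c_[s["fx"]*q[:,0]/q[:,2]+s["cx"],s["fy"]*q[:,1]/q[:,2]+s["cy"]]
    B=box(23,35,0);P=np.array([B+[0,0,z] for z in (35,75,100,135,160)]);
    print(cam,"axis pred z35,75,100,135,160",pr(P).round(1).tolist(),p)
    if k is not None:
        v,u=np.nonzero(k);print("v",v.min(),v.max(),[(int(r),float(np.nonzero(k[r])[0].mean().round(1)),int(k[r].sum())) for r in range(v.min(),v.max()+1,5)])
```

```text
rows 1 d [-0.05, -0.03, 0.57] w [0.0, 0.04, 0.01] tot [-1.3, -0.8, 14.3] [0.0, 0.2, 0.1]
[599.56809325 -54.2528808  214.28118   ]
scene axis pred z35,75,100,135,160 [[283.7, 268.5], [282.7, 258.1], [282.0, 251.3], [281.0, 241.4], [280.3, 234.1]] 0.76
v 205 260 [(205, 277.0, 7), (210, 278.0, 15), (215, 279.5, 18), (220, 279.5, 18), (225, 280.0, 17), (230, 281.0, 17), (235, 281.5, 18), (240, 282.0, 17), (245, 282.0, 17), (250, 283.0, 17), (255, 283.5, 16), (260, 283.0, 7)]
side axis pred z35,75,100,135,160 [[331.0, 238.3], [331.0, 222.9], [331.0, 212.9], [331.0, 198.6], [331.0, 188.1]] 0.71
v 154 223 [(154, 333.0, 7), (159, 334.0, 11), (164, 334.0, 11), (169, 334.5, 12), (174, 334.0, 11), (179, 332.5, 14), (184, 331.5, 16), (189, 331.5, 16), (194, 331.5, 16), (199, 331.5, 16), (204, 331.5, 16), (209, 331.5, 16), (214, 331.5, 16), (219, 331.5, 14)]
```

>>> step_arm(increments=[{"dx": -0.05, "dy": -0.03, "dz": 0.4, "wx": 0, "wy": 0.04, "wz": 0}, {"dx": 0, "dy": 0, "dz": 0.6, "wx": 0, "wy": 0, "wz": 0}, {"dx": 0, "dy": 0, "dz": 0.3, "wx": 0, "wy": 0, "wz": 0}, {"dx": 0, "dy": 0, "dz": 0, "wx": 0, "wy": 0, "wz": 0}, {"dx": 0, "dy": 0, "dz": 0, "wx": 0, "wy": 0, "wz": 0}])

```text
time_s: 30.1
eef_pos: [600.3, -55.3, 180.9]
ee_rot: [-0.001, 0.132, 0.991, 0.0]
force: [-0.7, 0.0, -3.6]
grip_width: 0.38
grip_force: 80.4
```

Run:
```python
from h import *
for i in range(2):
    plan(tgt(box(23,35,164),RY+np.pi/2),n=1);print(pose()[:3,3]);eyes.capture("side")
```

```text
rows 1 d [-0.02, -0.0, 0.68] w [0.01, -0.02, 0.01] tot [-0.4, -0.0, 16.9] [0.0, -0.1, 0.1]
[600.28486707 -55.28640265 180.90025985]
rows 1 d [-0.01, -0.0, 0.69] w [0.01, -0.01, 0.01] tot [-0.3, -0.0, 17.2] [0.0, -0.1, 0.1]
[600.40547614 -55.28956882 181.24413755]
```

Centred within 0.5 mm, with the foot at about z 52. I'll ease it in.

>>> step_arm(increments=[{"dx": -0.01, "dy": 0, "dz": 0.3, "wx": 0, "wy": 0, "wz": 0}, {"dx": 0, "dy": 0, "dz": 0.3, "wx": 0, "wy": 0, "wz": 0}, {"dx": 0, "dy": 0, "dz": 0.15, "wx": 0, "wy": 0, "wz": 0}, {"dx": 0, "dy": 0, "dz": 0, "wx": 0, "wy": 0, "wz": 0}])

```text
time_s: 30.6
eef_pos: [600.1, -55.2, 161.1]
ee_rot: [-0.002, 0.132, 0.991, 0.0]
force: [-0.0, 0.2, -3.5]
grip_width: 0.379
grip_force: 80.5
```

>>> step_arm(increments=[{"dx": 0, "dy": 0, "dz": 0.15, "wx": 0, "wy": 0, "wz": 0}, {"dx": 0, "dy": 0, "dz": 0.15, "wx": 0, "wy": 0, "wz": 0}, {"dx": 0, "dy": 0, "dz": 0, "wx": 0, "wy": 0, "wz": 0}])

```text
time_s: 30.9
eef_pos: [600.3, -55.3, 153.9]
ee_rot: [-0.001, 0.132, 0.991, 0.0]
force: [1.0, -0.4, -3.8]
grip_width: 0.377
grip_force: 80.5
```

>>> step_arm(increments=[{"dx": 0, "dy": 0, "dz": 0.15, "wx": 0, "wy": 0, "wz": 0}, {"dx": 0, "dy": 0, "dz": 0.1, "wx": 0, "wy": 0, "wz": 0}, {"dx": 0, "dy": 0, "dz": 0.1, "wx": 0, "wy": 0, "wz": 0}, {"dx": 0, "dy": 0, "dz": 0, "wx": 0, "wy": 0, "wz": 0}])

```text
time_s: 31.3
eef_pos: [600.3, -55.3, 145.3]
ee_rot: [-0.001, 0.132, 0.991, 0.0]
force: [1.7, -0.4, -3.9]
grip_width: 0.379
grip_force: 80.5
```

>>> step_arm(increments=[{"dx": 0, "dy": 0, "dz": 0.1, "wx": 0, "wy": 0, "wz": 0}, {"dx": 0, "dy": 0, "dz": 0.1, "wx": 0, "wy": 0, "wz": 0}, {"dx": 0, "dy": 0, "dz": 0, "wx": 0, "wy": 0, "wz": 0}])

```text
time_s: 31.6
eef_pos: [600.3, -55.2, 140.3]
ee_rot: [-0.001, 0.132, 0.991, 0.0]
force: [1.1, -0.6, -4.8]
grip_width: 0.373
grip_force: 80.5
```

>>> step_arm(increments=[{"dx": 0, "dy": 0, "dz": 0.06, "wx": 0, "wy": 0, "wz": 0}, {"dx": 0, "dy": 0, "dz": 0.04, "wx": 0, "wy": 0, "wz": 0}, {"dx": 0, "dy": 0, "dz": 0, "wx": 0, "wy": 0, "wz": 0}])

```text
time_s: 31.9
eef_pos: [600.3, -55.3, 138.1]
ee_rot: [-0.001, 0.132, 0.991, 0.0]
force: [1.8, -1.6, -4.1]
grip_width: 0.384
grip_force: 80.5
```

>>> step_arm(increments=[{"dx": 0, "dy": 0, "dz": 0.04, "wx": 0, "wy": 0, "wz": 0}, {"dx": 0, "dy": 0, "dz": 0.04, "wx": 0, "wy": 0, "wz": 0}, {"dx": 0, "dy": 0, "dz": 0, "wx": 0, "wy": 0, "wz": 0}])

```text
time_s: 32.2
eef_pos: [600.3, -55.3, 136.1]
ee_rot: [-0.001, 0.132, 0.991, 0.0]
force: [2.1, -1.7, -4.3]
grip_width: 0.377
grip_force: 80.6
```

>>> step_arm(increments=[{"dx": 0, "dy": 0, "dz": 0.04, "wx": 0, "wy": 0, "wz": 0}, {"dx": 0, "dy": 0, "dz": 0.04, "wx": 0, "wy": 0, "wz": 0}, {"dx": 0, "dy": 0, "dz": 0, "wx": 0, "wy": 0, "wz": 0}])

```text
time_s: 32.5
eef_pos: [600.3, -55.2, 134.2]
ee_rot: [-0.001, 0.132, 0.991, 0.0]
force: [0.7, -1.2, -2.6]
grip_width: 0.38
grip_force: 80.7
```

>>> step_arm(increments=[{"dx": 0, "dy": 0, "dz": 0.04, "wx": 0, "wy": 0, "wz": 0}, {"dx": 0, "dy": 0, "dz": 0, "wx": 0, "wy": 0, "wz": 0}, {"dx": 0, "dy": 0, "dz": 0, "wx": 0, "wy": 0, "wz": 0}])

```text
time_s: 32.8
eef_pos: [600.6, -55.3, 134.2]
ee_rot: [-0.0, 0.132, 0.991, 0.0]
force: [-0.8, -1.8, 4.9]
grip_width: 0.379
grip_force: 81.4
```

Floor contact came at TCP z 134.2, as expected. Releasing and rising.

>>> step_arm(increments=[{"dx": 0, "dy": 0, "dz": 0, "wx": 0, "wy": 0, "wz": 0}, {"dx": 0, "dy": 0, "dz": 0, "wx": 0, "wy": 0, "wz": 0}, {"dx": 0, "dy": 0, "dz": 0, "wx": 0, "wy": 0, "wz": 0}, {"dx": 0, "dy": 0, "dz": 0, "wx": 0, "wy": 0, "wz": 0}], fingers=70)

```text
time_s: 33.2
eef_pos: [600.2, -55.1, 133.0]
ee_rot: [-0.001, 0.132, 0.991, 0.0]
force: [0.7, -1.2, -0.9]
grip_width: 0.817
grip_force: 0.0
```

>>> step_arm(increments=[{"dx": 0, "dy": 0, "dz": -0.4, "wx": 0, "wy": 0, "wz": 0}, {"dx": 0, "dy": 0, "dz": -0.8, "wx": 0, "wy": 0, "wz": 0}, {"dx": 0, "dy": 0, "dz": -1, "wx": 0, "wy": 0, "wz": 0}, {"dx": 0, "dy": 0, "dz": -1, "wx": 0, "wy": 0, "wz": 0}, {"dx": 0, "dy": 0, "dz": -1, "wx": 0, "wy": 0, "wz": 0}])

```text
time_s: 33.7
eef_pos: [600.4, -55.3, 240.0]
ee_rot: [-0.001, 0.132, 0.991, 0.0]
force: [-0.4, -0.1, -0.2]
grip_width: 0.819
grip_force: 0.0
```

>>> step_arm(increments=[{"dx": 0.5, "dy": 0, "dz": -0.7, "wx": 0, "wy": 0, "wz": 0}, {"dx": 0.9, "dy": 0, "dz": -0.3, "wx": 0, "wy": 0, "wz": 0}, {"dx": 0.9, "dy": 0, "dz": 0, "wx": 0, "wy": 0, "wz": 0}, {"dx": 0.5, "dy": 0, "dz": 0, "wx": 0, "wy": 0, "wz": 0}, {"dx": 0, "dy": 0, "dz": 0, "wx": 0, "wy": 0, "wz": 0}])

```text
time_s: 34.2
eef_pos: [532.2, -36.7, 264.5]
ee_rot: [-0.0, 0.131, 0.991, 0.0]
force: [0.4, 0.3, 0.5]
grip_width: 0.82
grip_force: 0.0
```

Run:
```python
from h import *
def tb(p): d=np.array(p[:2])-BOX;return [round(float(d@[np.cos(YB),np.sin(YB)]),1),round(float(d@[-np.sin(YB),np.cos(YB)]),1),p[2]]
for cam in ("wrist","scene","side"):
    T=pose();s=eyes.capture(cam)
    for l in ("bar","jar","core"): print(cam,l,[(tb(p),q) for p,q in lm(cam,s,l,T)])
    for l in "tin blank cork mug oil can brush driver".split():
        if cam=="scene": print(l,lm(cam,s,l)[:1])
    if cam=="wrist": continue
    R=np.array(s["R"]);t=np.array(s["t"]);k,p=mask(cam,"core")
    def pr(P): q=P@R.T+t;return np.c_[s["fx"]*q[:,0]/q[:,2]+s["cx"],s["fy"]*q[:,1]/q[:,2]+s["cy"]]
    B=box(23,35,0);print("pred z35,155",pr(np.array([B+[0,0,z] for z in (35,155)])).round(1).tolist())
    if k is not None:
        v,u=np.nonzero(k);print("v",v.min(),v.max(),[(int(r),float(np.nonzero(k[r])[0].mean().round(1)),int(k[r].sum())) for r in range(v.min(),v.max()+1,8)])
print(pose()[:3,3],ctrl.sense()["time_s"])
```

```text
wrist bar [([-32.1, 4.3, 7.5], 0.88)]
wrist jar [([15.6, -27.0, 7.5], 0.91), ([-5.4, 360.8, 1.8], 0.57)]
wrist core [([24.0, 35.8, 6.6], 0.88)]
scene bar [([-30.7, 2.0, 4.4], 0.8), ([-218.1, -29.4, -0.1], 0.52)]
scene jar [([21.7, -30.0, 0.6], 0.8)]
scene core [([23.2, 37.2, 4.9], 0.65), ([-32.5, 1.1, 5.0], 0.55)]
tin [([388.2, -14.6, 0.1], 0.8)]
blank [([414.9, -217.0, -1.6], 0.76)]
cork [([430.4, 224.7, -1.0], 0.57)]
mug [([764.1, 219.3, -2.4], 0.64)]
oil [([767.8, -235.4, 3.6], 0.72)]
can [([761.1, -25.8, -1.7], 0.57)]
brush [([674.9, 424.2, -0.7], 0.91)]
driver [([662.2, -424.9, 0.6], 0.69)]
pred z35,155 [[283.7, 268.5], [280.4, 235.6]]
v 229 277 [(229, 282.0, 1), (237, 281.5, 18), (245, 283.0, 19), (253, 283.5, 18), (261, 284.0, 17), (269, 284.5, 16), (277, 283.5, 8)]
side bar [([-36.5, -5.0, 2.1], 0.8), ([20.6, -31.7, 5.7], 0.38)]
side jar [([19.5, -29.0, 3.4], 0.7)]
side core [([19.3, 34.4, 5.1], 0.71)]
pred z35,155 [[331.0, 238.3], [331.0, 190.2]]
v 188 243 [(188, 331.0, 5), (196, 331.5, 16), (204, 331.5, 16), (212, 331.5, 16), (220, 331.5, 16), (228, 331.0, 15), (236, 331.0, 15)]
[532.95051145 -37.10559468 263.32796597] 35.3
```

```bash
python3 -c "
from rig import finish_job
print(finish_job())"
```

```text
the job is handed in; nothing more can be done
None
```

I packed the bar, jar and core into the box, each set down on the floor and released, and handed the job in at about 35 s. The last camera check showed all three in place and no bystander moved; the hand-in call returned no verdict.

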